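# Load a spacer feed tray through its gate

### The arm

A 6-joint arm with a two-finger parallel gripper is mounted at the origin on a cart in front of the work surface, level with it; the furniture and walls round the work are solid. World frame = base frame: x ahead of the robot, y to its left, z up, the work surface at z = 0. Lengths are in m, angles in degrees, forces in N, time in s.
With the tool pointing down it reaches from about 0.275 to 0.85 m from the base axis. Payload 5.2 kg.
Tool frame: the origin (TCP) lies on the mounting face of the last link; the fingertips stand ahead of it and the grasp point (between the pads) lies 155 mm ahead of it (nose_length is the z of the fingertips in the tool frame, in m); z points along the fingers, y is the direction in which the jaws open and shut (so a half turn about z gives the same grasp; the last joint's range is limited). The gripper opens to 85 mm and grips with 20 to 120 N. Pads are 22 mm wide; open, the fingers measure 114 mm over their backs; the gripper's body (76 mm by 85 mm) begins 54 mm behind the grasp point. The pads swing forward as they close: fully open they stand 13 mm farther back than shut.
Start: joints at [52.437, 14.817, 87.949, -0, 77.235, -11.62], TCP at [0.241, 0.495, 0.405] pointing down, gripper open.
Joint ranges: [-179.93, 179.93], [-52.35, 119.4], [10.71, 147.94], [-69.91, 249.91], [12.55, 155.21], [-178.61, 178.61]. Speed limits (degrees/s): [147.25, 147.25, 180, 180, 180, 180].

### API

Orientations are given as a 3x3 rotation matrix whose columns are the frame's x, y, z axes.
In Python, from rig import sense, grab_frame, finish_job, nose_length gives the robot as it stands. The module is installed in compiled form; this text tells all that it offers.
- The arm moves only by the shell command python3 -m creep 'ROWS' [FORCE]. ROWS is JSON, a list of rows, each an object with "grip": the closure, from 0 (fully open) to 1 (shut); "slide": the shift along the tool's x, y, z in mm, a list of three; "roll": the turn about the tool's z in rad. In form: [{"grip": grip, "slide": [x, y, z], "roll": roll}, ...]. A call has 1 to 20 rows; each row is the pose to reach, as a shift and turn from the pose commanded when the call began, along the tool's axes at that moment; what a row does not reach only later rows make up. A row lasts 1/12 s, in which the tool goes at most 41.7 mm and 7.16 degrees, less where a joint would pass 70% of its speed; a pose out of reach is approached as far as the arm can. A call with a gripper value outside its range is refused whole. The fingers move at their own pace and stop on an object; FORCE is the grip in N (left out, the last holds). Time passes only in rows, so rows that repeat a pose let the fingers close. It gives the time, the measured TCP pose, the force and the opening at its end, in the units of the state.
- sense(): the state, without advancing time (a new reading comes with each control period).
- grab_frame(name): name is "scene" or "side" or "wrist"; returns a dict with "image" (420x560x3 uint8, red, green, blue), "fx", "fy", "cx", "cy" (pixels), "position" and "attitude" of the camera in the world; the wrist camera has in their place "mount" (4x4, takes a point from camera to tool coordinates, whose origin is the TCP and whose axes are the flange's). Camera axes: x right, y up, looking along -z (the intrinsics and any distortion apply to the point x, -y, -z); pixel columns grow to the right and rows downward; lengths in m; the calibration is good to about 2 mm. A picture is of the moment at which its call begins: read the wrist's pose just before it. There is no depth.
- finish_job(): hands the job in, once; it reports no verdict.
The state is a dict: "time_s": time; "q": joint angles; "joint_velocities": joint speeds; "joint_torque": joint torques, N m; "tool_pos": TCP position; "ee_rot": TCP orientation; "ft_force": force on the tool from outside, world axes, zero at the start; "torque": the same for the moment, N m; "gripper_width": finger opening in m.
Only numpy, scipy, OpenCV 4.12 (cv2) and the standard library are available. Lean on these libraries where they do the work, as an engineer would, in place of code of your own. Each camera call takes 0.05 s, during which the arm holds its last target.

### The job

Load the feed tray: with the fingertips push the three bright steel spacer rings, one after another, through the gate at the narrow end of the hopper into the lane behind it, far enough in that the shutter can pass behind the last one, then push the shutter's red tab all the way across so that the gate is shut. Only push, never pick anything up; the black rubber ring does not belong in the lane and stays in the hopper. Leave everything else on the trolley where it is.

Things in the scene. Friction and masses are not known exactly. Their poses are not given: they have to be found in the camera images.
- tray: Green feed tray on magnetic feet, immovable. Origin at trolley-top height under it; x points along the lane (the way the rings are swept), y left of that, z up. Its floor lies 12 mm above the trolley top. Walls of hopper, funnel and gate are only 5 mm high over the floor and 6 mm thick: fingertips held 6 to 11 mm above the floor pass over them and still push a ring.
- hopper (a point): Point on the hopper floor (12 mm above the trolley top), 95 mm behind the tray's origin (tray x = -95, y = 0 mm). In the tray's frame the hopper's inside spans x -150 to -40 mm, y -112 to 112 mm; from there two straight funnel walls run from (-40, +-112) to (25, +-20) mm, where the gate begins.
- gate (a point): Middle of the 40 mm wide gate on the shutter's line, at floor height (12 mm above the trolley top), at tray x = 35 mm, y = 0; axes as the tray's. A ring is through the gate when its centre is past this point, and clear of the shutter when its centre is 20 mm or more past it.
- lane_end (a point): Floor point at the end stop of the lane, 115 mm past the gate point. The lane is a 40 mm wide aluminium channel, 17 mm high from 14 mm past the gate point on, with lips over its edges: fingers cannot follow a ring into it, but each ring pushes the ones before it along. It holds just three rings: 113 mm behind the shutter.
- ring_a: Bright steel spacer ring, 36 mm outside, 13.6 mm bore, 12 mm thick, 70 g (may vary), lying flat on the hopper floor. Origin: centre of its underside.
- ring_b: Second bright steel ring, the same.
- ring_c: Third bright steel ring, the same.
- ring_black: Black rubber ring of the same size, 40 g, on the hopper floor; it must stay in the hopper. Origin: centre of its underside.
- shutter (a joint): Travel of the shutter in m: 0 to 0.006 at the start (open, well clear of the gate), 0.050 when fully shut against its stop. It moves along the tray's +y, stiffly (about 2 N), and stays where it is left. Its slide is 4 mm wide along x and 5 mm high over the floor, and crosses the lane at the gate point.
- shutter_tab (a point): Middle of the outer (-y) face of the shutter's upright red tab; the tab is 20 mm wide along the tray's x, 3 mm thick, and stands from 0.5 to 24.5 mm above the tray floor (this point 13 mm above it). Pushed along the tray's +y it shuts the gate; open, it stands 74 to 80 mm to the -y side of the lane's middle line and 4 mm before the gate point in x, closed 30 mm.
- tape_roll: Bystander: blue masking tape roll lying flat, 92 mm wide, 18 mm high.
- marker: Bystander: white and blue paint marker lying down, 130 mm long.
- brown_bottle: Bystander: dark brown bottle with black cap, 45 mm wide, 96 mm high.
- blue_bottle: Bystander: small blue bottle with white cap, 41 mm wide, 86 mm high.
- sand_block: Bystander: dark sanding block, 118 x 64 x 31 mm.
Not all that is in view belongs to the job. What is shaped like the ring_b but yellow is not meant. What is shaped like the ring_c but pink is not meant.

How it is judged:
By the outcome, as a careful person would: the job done as asked, in the order asked, and still so for the second after the job is handed in, with the robot touching nothing.
It also fails if it takes over 69 s, if anything falls off the work surface, if the arm or the gripper's body presses on something with over 40 N, if the wrist force passes 120 N, or if a joint passes its speed limit or range.

## Working session

There is one attempt and no reset: what is moved stays moved. The work goes in short steps, Python scripts to look and compute and a shell command to move; the robot and the scene stay as the last step left them, time stands still between calls to the robot, and variables do not carry over. Pictures are saved under pics/ and viewed, and the job is handed in when it is done.

```bash
mkdir -p pics
cat > h.py <<'E'
import numpy as np, cv2
from rig import sense, grab_frame, finish_job, nose_length
def save(n,im,s=1):
    if s!=1: im=cv2.resize(im,None,fx=s,fy=s,interpolation=cv2.INTER_CUBIC)
    cv2.imwrite('pics/'+n+'.png',im[:,:,::-1])
E
python3 - <<'E'
from h import *
s=sense(); print(s, nose_length() if callable(nose_length) else nose_length)
for n in ["scene","side","wrist"]:
    f=grab_frame(n); save(n+'0',f["image"]); print({k:v for k,v in f.items() if k!='image'})
    np.save('pics/'+n+'0.npy',f,allow_pickle=True)
E
```

```text
{'time_s': 0.0, 'q': array([ 5.24372093e+01,  1.48605275e+01,  8.80128273e+01,  6.91829854e-04,
        7.72338523e+01, -1.16195053e+01]), 'joint_velocities': array([ 0.05892194, -0.04176748, -0.05630309, -0.08390786, -0.02228771,
        0.02772698]), 'joint_torque': array([ 2.27112272e-03, -4.46013987e+01, -2.90580779e+01, -6.40044186e-05,
        1.15688311e-02, -2.99936055e-06]), 'tool_pos': array([0.24045491, 0.49440982, 0.40385022]), 'ee_rot': array([[-8.99226135e-01,  4.37482611e-01, -1.15002430e-03],
       [ 4.37483950e-01,  8.99225008e-01, -1.47602787e-03],
       [ 3.88394079e-04, -1.83040001e-03, -9.99998249e-01]]), 'ft_force': array([-0.20534775,  0.68675026, -0.92243554]), 'torque': array([-0.02165676,  0.02391785,  0.00361117]), 'gripper_width': 0.08521269505651675} 0.1734
{'fx': 513.790220447108, 'fy': 513.790220447108, 'cx': 275.8789392761613, 'cy': 199.14111559529942, 'position': array([-0.24360992,  0.47361835,  0.61174449]), 'attitude': array([[-0.56779902,  0.40827692, -0.71478265],
       [-0.82289161, -0.30399276,  0.48003938],
       [-0.02129975,  0.86075453,  0.50857444]])}
{'fx': 523.5449892588798, 'fy': 523.5449892588798, 'cx': 287.0471065050337, 'cy': 211.62233450690843, 'position': array([0.26806869, 0.90015164, 0.68992778]), 'attitude': array([[-0.95404525,  0.17860842, -0.24061732],
       [-0.2988981 , -0.50987139,  0.80665426],
       [ 0.02139136,  0.84150472,  0.53982609]])}
{'fx': 340.3058929796846, 'fy': 340.3058929796846, 'cx': 280.80436469397114, 'cy': 206.5524229159098, 'mount': array([[-4.23211011e-04,  9.58657130e-01,  2.84563399e-01,
         7.25401186e-02],
       [ 9.99999905e-01,  4.36287307e-04,  1.74338421e-05,
        -3.92843510e-04],
       [-1.07438322e-04,  2.84563380e-01, -9.58657223e-01,
         3.05924690e-02],
       [ 0.00000000e+00,  0.00000000e+00,  0.00000000e+00,
         1.00000000e+00]])}
```

View pics/scene0.png

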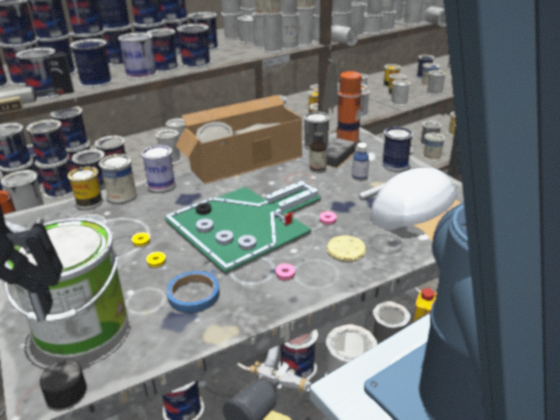

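View pics/side0.png

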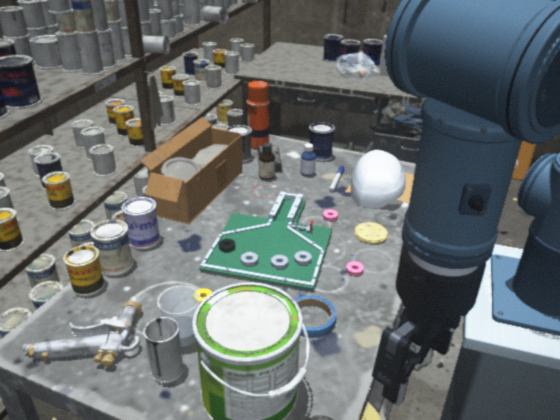

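View pics/wrist0.png

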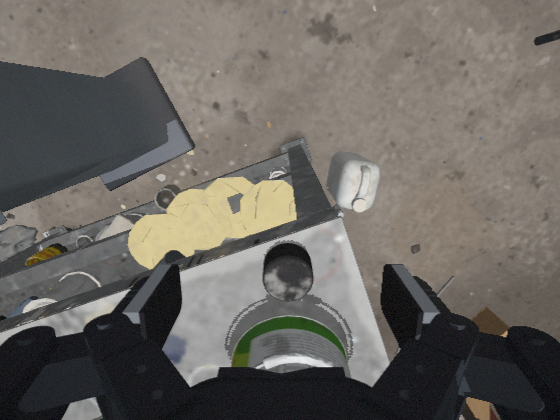

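Run:
```python
from h import *
for n,(r0,r1,c0,c1) in {"scene":(170,290,150,350),"side":(180,300,190,350)}.items():
    f=np.load(f'pics/{n}0.npy',allow_pickle=True).item()
    save(n+'crop',f['image'][r0:r1,c0:c1],4 if n=="scene" else 5)
```

```text
(no output)
```

View pics/scenecrop.png

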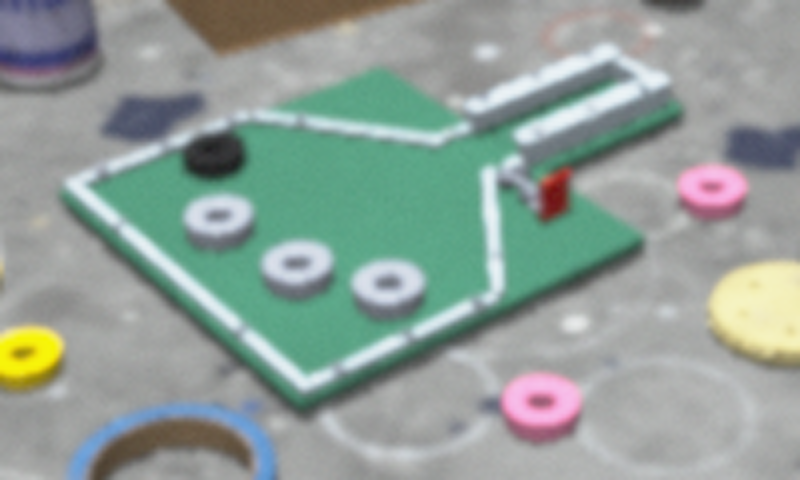

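View pics/sidecrop.png

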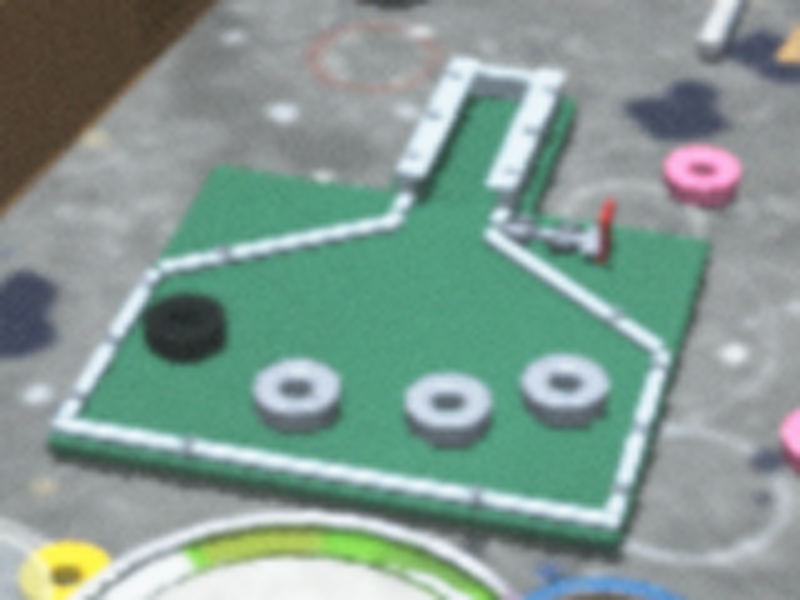

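```bash
cat > fit.py <<'E'
from h import *
from scipy.optimize import least_squares
C={'scene':(150,170,4),'side':(190,180,5)}
P={(-153,115):((78,184),(68,424)),(-153,-115):((306,383),(612,516)),(-39,-115):((498,295),(664,350)),(25,-23):((488,172),(492,234)),(-39,115):((250,115),(157,266)),(25,23):((440,140),(400,218))}
F={n:np.load(f'pics/{n}0.npy',allow_pickle=True).item() for n in C}
def full(n,p): a,b,s=C[n]; return np.array([a+(p[0]+.5)/s-.5,b+(p[1]+.5)/s-.5])
def proj(n,X):
    f=F[n]; c=f['attitude'].T@(X-f['position']); return np.array([f['cx']+f['fx']*c[0]/-c[2], f['cy']-f['fy']*c[1]/-c[2]])
def back(n,p,z):
    f=F[n]; d=f['attitude']@np.array([(p[0]-f['cx'])/f['fx'],-(p[1]-f['cy'])/f['fy'],-1]); return f['position']+d*(z-f['position'][2])/d[2]
E
python3 - <<'E'
from fit import *
obs={n:[back(n,full(n,v[i]),.017)[:2] for v in P.values()] for i,n in enumerate(C)}
T=np.array(list(P))/1000.
def tr(q): c,s=np.cos(q[2]),np.sin(q[2]); return T@np.array([[c,s],[-s,c]])+q[:2]
qs={}
for sel in (['scene'],['side'],['scene','side']):
    r=least_squares(lambda q:np.concatenate([(tr(q)-np.array(obs[n])).ravel() for n in sel]),[0.5,0.2,0])
    r2=least_squares(lambda q:np.concatenate([(tr(q)-np.array(obs[n])).ravel() for n in sel]),[0.5,0.2,-2])
    r=min(r,r2,key=lambda r:r.cost)
    print(sel,r.x,np.degrees(r.x[2]),np.round(1000*r.fun.reshape(-1,2),1).tolist())
q=r.x; np.save('q.npy',q)
c,s=np.cos(q[2]),np.sin(q[2]);R=np.array([[c,-s],[s,c]])
rings={'black':((215,145),(185,316)),'L':((219,214),(298,385)),'M':((297,261),(449,401)),'R':((389,282),(565,381))}
for k,v in rings.items():
    for i,n in enumerate(C):
        b=back(n,full(n,v[i]),.024)[:2]; print(k,n,b.round(4),((b-q[:2])@R*1000).round(1))
s=sense();print(s['tool_pos'])
E
```

```text
['scene'] [ 0.57007037 -0.02003614 -1.5077586 ] -86.38820449281418 [[2.1, 1.0], [-1.5, -0.3], [0.7, -1.5], [-1.6, 1.1], [-0.2, -1.5], [0.4, 1.3]]
['side'] [ 0.56784543 -0.01942738 -1.50493027] -86.226153118178 [[2.2, -1.4], [-1.1, -0.2], [-0.8, -1.5], [-0.8, 0.7], [-0.9, 0.3], [1.3, 2.2]]
['scene', 'side'] [ 0.56895802 -0.01973181 -1.50634241] -86.30706245107237 [[0.7, 1.5], [-2.8, -0.2], [-0.5, -1.4], [-2.6, 1.3], [-1.3, -1.1], [-0.6, 1.6], [3.6, -1.9], [0.3, -0.3], [0.4, -1.7], [0.3, 0.4], [0.3, -0.2], [2.4, 1.9]]
black scene [0.6542 0.0643] [-78.4  90.5]
black side [0.6504 0.0663] [-80.6  86.8]
L scene [0.5907 0.0953] [-113.4   29.1]
L side [0.5874 0.0958] [-114.1   25.8]
M scene [0.5284 0.0838] [-105.9  -33.8]
M side [0.5248 0.0856] [-108.   -37.3]
R scene [0.4852 0.056 ] [-80.9 -78.7]
R side [0.4833 0.0571] [-82.2 -80.5]
[0.24051281 0.49444725 0.40406697]
```

```bash
cat >> h.py <<'E'
def tray():
    q=np.load('q.npy'); c,s=np.cos(q[2]),np.sin(q[2]); return q,np.array([[c,-s],[s,c]])
def where():
    s=sense(); q,R=tray(); t=R.T@(s['tool_pos'][:2]-q[:2])*1000
    x=s['ee_rot'][:,0]; yaw=np.degrees(np.arctan2(x[1],x[0])-q[2])-180
    yaw=(yaw+180)%360-180
    print('t',round(s['time_s'],2),'tray xy',t.round(1),'z',round(s['tool_pos'][2]*1000,1),'yawdev(want 0)',round(yaw,2),'F',s['ft_force'].round(1),'w',round(s['gripper_width']*1000,1),'tz',s['ee_rot'][:,2].round(4))
    return s,t,yaw
def go(x,y,z,yaw=0):
    """slide+roll to tool at tray x,y mm, z mm world, yaw dev deg"""
    s,t,y0=where(); q,R=tray()
    p=np.array([*(R@np.array([x,y])/1000+q[:2]),z/1000])
    d=s['ee_rot'].T@(p-s['tool_pos'])*1000
    print('slide',d.round(1),'roll',round(-np.radians((yaw-y0+180)%360-180),4))
E
python3 -c "
from h import *
go(-90,0,400)"
```

```text
t 0.15 tray xy [-534.3 -294.6] z 404.1 yawdev(want 0) 60.36 F [0.6 0.5 0.2] w 85.6 tz [-9.0e-04 -1.1e-03 -1.0e+00]
slide [-475.8 -240.4    4.3] roll 1.0535
```

```bash
python3 -m creep '[{"grip":0.7,"slide":[-40,-20,0],"roll":0.1},{"grip":0.7,"slide":[-75,-38,0],"roll":0.2},{"grip":0.7,"slide":[-110,-56,0],"roll":0.3},{"grip":0.7,"slide":[-145,-73,0],"roll":0.4},{"grip":0.7,"slide":[-180,-91,0],"roll":0.5},{"grip":0.7,"slide":[-215,-109,0],"roll":0.6},{"grip":0.7,"slide":[-250,-126,0],"roll":0.7},{"grip":0.7,"slide":[-285,-144,0],"roll":0.8},{"grip":0.7,"slide":[-320,-162,0],"roll":0.9},{"grip":0.7,"slide":[-355,-179,0],"roll":1.0},{"grip":0.7,"slide":[-390,-197,0],"roll":1.0535},{"grip":0.7,"slide":[-425,-215,0],"roll":1.0535},{"grip":0.7,"slide":[-460,-232,0],"roll":1.0535},{"grip":0.7,"slide":[-475,-240,0],"roll":1.0535},{"grip":0.7,"slide":[-475,-240,0],"roll":1.0535},{"grip":0.7,"slide":[-475,-240,0],"roll":1.0535}]' 40
python3 - <<'E'
from h import *
s,_,_=where()
f=grab_frame('wrist'); f['pos']=s['tool_pos'];f['rot']=s['ee_rot']; save('wrist1',f['image'],1.4); np.save('pics/wrist1.npy',f,allow_pickle=True)
E
```

```text
time_s: 1.48
tool_pos: [0.5628, 0.0704, 0.404]
ee_rot: [[-0.062, 0.998, -0.002], [0.998, 0.062, 0.001], [0.001, -0.002, -1.0]]
ft_force: [-1.6, 0.4, -0.7]
gripper_width: 0.0255
t 1.48 tray xy [-90.3  -0.3] z 404.0 yawdev(want 0) -0.12 F [-1.6  0.4 -0.7] w 25.5 tz [-1.8e-03  7.0e-04 -1.0e+00]
```

View pics/wrist1.png

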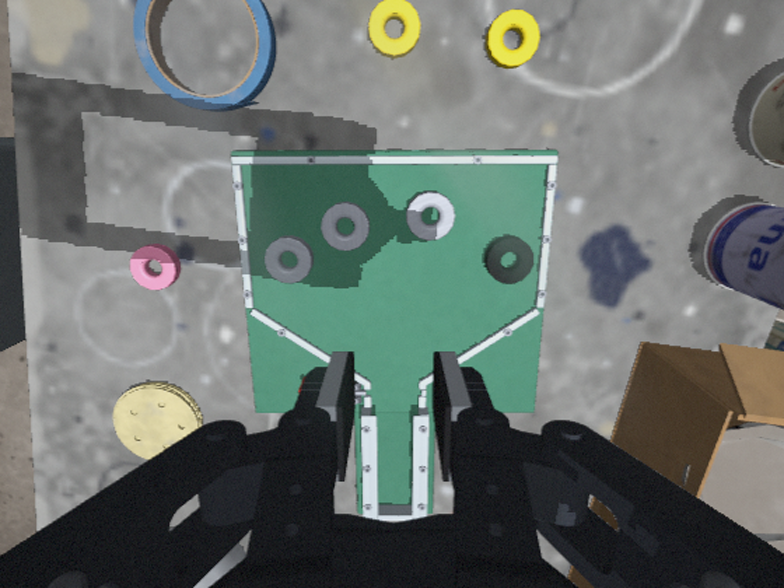

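```bash
cat >> h.py <<'E'
def wback(f,p,z):
    m=f['mount']; d=m[:3,:3]@np.array([(p[0]-f['cx'])/f['fx'],-(p[1]-f['cy'])/f['fy'],-1]); d=f['rot']@d; o=f['pos']+f['rot']@m[:3,3]
    return (o+d*(z-o[2])/d[2])
E
python3 - <<'E'
from h import *
from scipy.optimize import least_squares
f=np.load('pics/wrist1.npy',allow_pickle=True).item()
g=lambda p:((p[0]+.5)/1.4-.5,(p[1]+.5)/1.4-.5)
pts={(-153,-115):(236,159),(-153,115):(553,160),(-39,-115):(250,312),(-39,115):(540,312),(25,-23):(366,385),(25,23):(423,384)}
o=np.array([wback(f,g(v),.017)[:2] for v in pts.values()]); T=np.array(list(pts))/1000.
def tr(q): c,s=np.cos(q[2]),np.sin(q[2]); return T@np.array([[c,s],[-s,c]])+q[:2]
r=least_squares(lambda q:(tr(q)-o).ravel(),[.57,-.02,-1.5]);print(r.x,np.degrees(r.x[2]),(r.fun*1000).reshape(-1,2).round(1).tolist())
np.save('q.npy',r.x);q,R=tray()
for k,p in {'R':(288,260),'M':(345,226),'L':(430,215),'black':(508,259)}.items():
    print(k,((wback(f,g(p),.024)[:2]-q[:2])@R*1000).round(1))
where()
E
```

```text
[ 0.56838865 -0.01947313 -1.50877354] -86.4463561453072 [[-0.3, -1.9], [0.8, -1.1], [-0.6, 1.0], [-0.0, 0.9], [0.6, 1.1], [-0.6, 0.0]]
R [-81.8 -80.1]
M [-107.4  -36.6]
L [-115.5   25.8]
black [-82.6  85.1]
t 1.53 tray xy [-91.   -0.5] z 404.2 yawdev(want 0) 0.11 F [-0.8 -1.   0.2] w 25.6 tz [-1.8e-03  8.0e-04 -1.0e+00]
```

```bash
python3 -c "
from h import *
import rig;print(rig.nose_length)
go(-60,0,216)"
```

```text
0.1734
t 1.53 tray xy [-91.   -0.5] z 404.2 yawdev(want 0) 0.11 F [-0.8 -1.   0.2] w 25.6 tz [-1.8e-03  8.0e-04 -1.0e+00]
slide [-31.2   0.8 188.1] roll 0.0019
```

```bash
python3 -m creep '[{"grip":0.7,"slide":[-6,0,36],"roll":0},{"grip":0.7,"slide":[-12,0,72],"roll":0},{"grip":0.7,"slide":[-18,0,108],"roll":0},{"grip":0.7,"slide":[-25,0,144],"roll":0},{"grip":0.7,"slide":[-31,1,175],"roll":0},{"grip":0.7,"slide":[-31,1,188],"roll":0},{"grip":0.7,"slide":[-31,1,188],"roll":0},{"grip":0.7,"slide":[-31,1,188],"roll":0}]'
python3 - <<'E'
from h import *
s,_,_=where()
for n in ['wrist','side']:
    f=grab_frame(n); save(n+'2',f['image'] if n=='wrist' else cv2.resize(f['image'][150:310,170:370],None,fx=4,fy=4)[:600])
where()
E
```

```text
time_s: 2.2
tool_pos: [0.565, 0.0416, 0.2166]
ee_rot: [[-0.066, 0.998, -0.002], [0.998, 0.066, 0.001], [0.001, -0.002, -1.0]]
ft_force: [0.4, -0.6, 0.6]
gripper_width: 0.0254
t 2.2 tray xy [-61.2   0.4] z 216.6 yawdev(want 0) 0.24 F [ 0.4 -0.6  0.6] w 25.4 tz [-1.8e-03  6.0e-04 -1.0e+00]
t 2.3 tray xy [-60.7   1.5] z 218.4 yawdev(want 0) 0.23 F [ 0.4 -0.3  0.2] w 25.6 tz [ 2.7e-03 -2.0e-04 -1.0e+00]
```

View pics/side2.png

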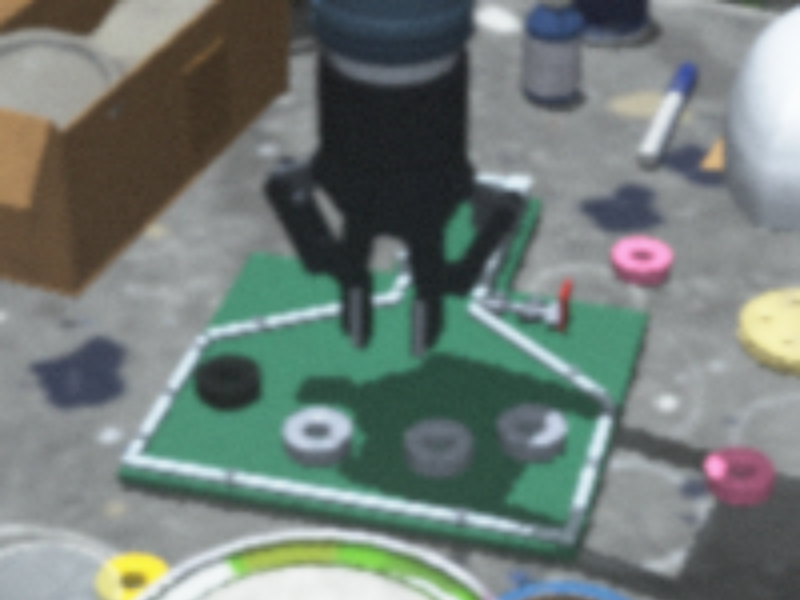

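View pics/wrist2.png

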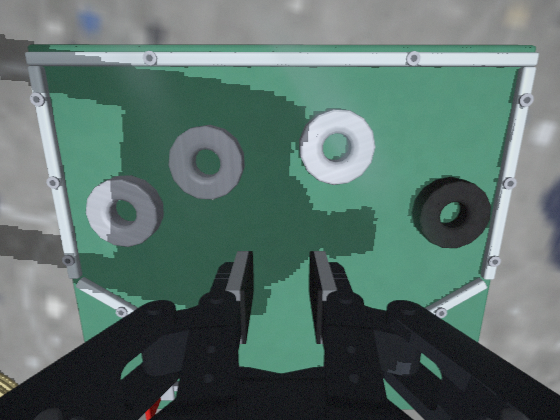

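```bash
python3 -m creep '[{"grip":0.7,"slide":[0,0,15],"roll":0},{"grip":0.7,"slide":[0,0,25],"roll":0},{"grip":0.7,"slide":[0,0,27],"roll":0},{"grip":0.7,"slide":[0,0,27],"roll":0}]'
python3 -m creep '[{"grip":0.7,"slide":[0,0,2],"roll":0},{"grip":0.7,"slide":[0,0,2],"roll":0}]'|grep -E 'pos|force'
python3 -m creep '[{"grip":0.7,"slide":[0,0,2],"roll":0},{"grip":0.7,"slide":[0,0,2],"roll":0}]'|grep -E 'pos|force'
```

```text
time_s: 2.63
tool_pos: [0.5655, 0.0404, 0.1898]
ee_rot: [[-0.065, 0.998, -0.001], [0.998, 0.065, 0.0], [0.0, -0.001, -1.0]]
ft_force: [0.1, -0.6, 0.6]
gripper_width: 0.0255
tool_pos: [0.5659, 0.0401, 0.1881]
ft_force: [-1.1, 0.1, -1.0]
tool_pos: [0.5658, 0.0401, 0.1858]
ft_force: [0.1, -0.0, -0.3]
```

```bash
for i in 1 2 3; do python3 -m creep '[{"grip":0.7,"slide":[0,0,1],"roll":0},{"grip":0.7,"slide":[0,0,1],"roll":0}]'|grep -E 'pos|force'; done
```

```text
tool_pos: [0.5659, 0.0401, 0.1853]
ft_force: [-1.8, -0.7, 5.3]
tool_pos: [0.5658, 0.0401, 0.1853]
ft_force: [-4.2, 0.2, 11.6]
tool_pos: [0.5658, 0.0401, 0.1852]
ft_force: [-6.6, -0.8, 20.7]
```

```bash
python3 -m creep '[{"grip":0.7,"slide":[0,0,-15],"roll":0},{"grip":0.7,"slide":[0,0,-28],"roll":0},{"grip":0.7,"slide":[0,0,-28],"roll":0}]' >/dev/null; python3 -c "
from h import *
go(-146,-37,193)"
```

```text
t 3.72 tray xy [-59.4   2.1] z 213.2 yawdev(want 0) 0.14 F [ 0.5 -0.4  0.8] w 25.8 tz [ 4.7e-03 -6.0e-04 -1.0e+00]
slide [ 86.7 -39.   19.9] roll 0.0025
```

```bash
python3 -m creep '[{"grip":0.7,"slide":[30,-14,0],"roll":0},{"grip":0.7,"slide":[60,-27,0],"roll":0},{"grip":0.7,"slide":[86,-39,0],"roll":0},{"grip":0.7,"slide":[87,-39,0],"roll":0},{"grip":0.7,"slide":[87,-39,10],"roll":0},{"grip":0.7,"slide":[87,-39,20],"roll":0},{"grip":0.7,"slide":[87,-39,20],"roll":0}]' >/dev/null
python3 - <<'E'
from h import *
where(); f=grab_frame('side'); save('side3',f['image'][150:300,170:370],4); f=grab_frame('wrist'); save('wrist3',f['image'])
E
```

```text
t 4.3 tray xy [-146.1  -37.4] z 190.2 yawdev(want 0) 0.08 F [-0.9  4.2  5.5] w 26.1 tz [ 1.e-03  8.e-04 -1.e+00]
```

View pics/side3.png

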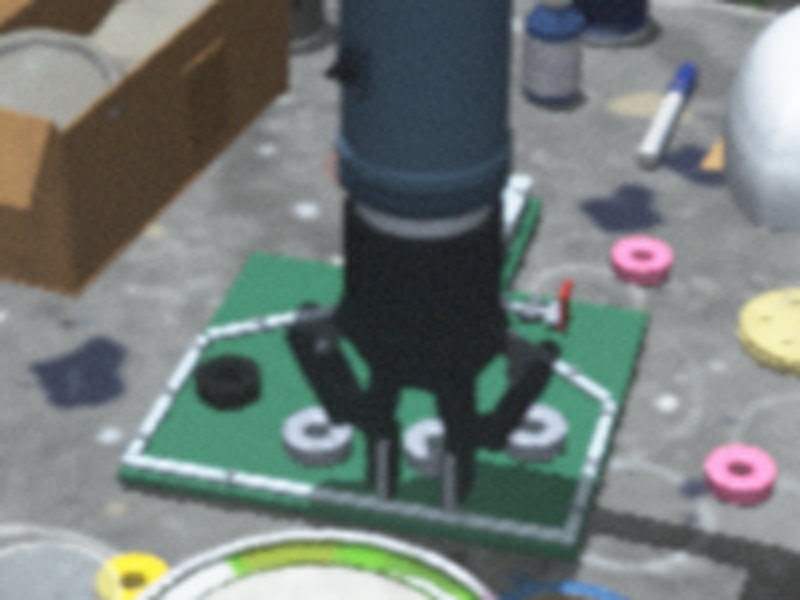

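View pics/wrist3.png

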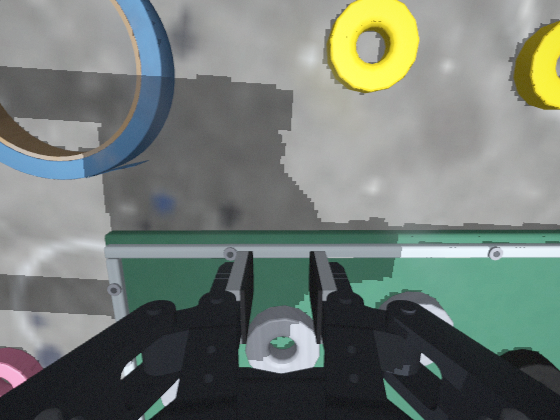

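```bash
python3 -m creep '[{"grip":0.7,"slide":[0,0,-4],"roll":0},{"grip":0.7,"slide":[-7,0,-4],"roll":0},{"grip":0.7,"slide":[-14,0,-4],"roll":0},{"grip":0.7,"slide":[-20,1,-4],"roll":0},{"grip":0.7,"slide":[-26,3,-4],"roll":0},{"grip":0.7,"slide":[-32,5,-4],"roll":0},{"grip":0.7,"slide":[-38,7,-4],"roll":0},{"grip":0.7,"slide":[-44,9,-4],"roll":0},{"grip":0.7,"slide":[-50,11,-4],"roll":0},{"grip":0.7,"slide":[-56,13,-4],"roll":0},{"grip":0.7,"slide":[-62,15,-4],"roll":0},{"grip":0.7,"slide":[-68,17,-4],"roll":0},{"grip":0.7,"slide":[-74,19,-4],"roll":0},{"grip":0.7,"slide":[-80,22,-4],"roll":0},{"grip":0.7,"slide":[-86,25,-4],"roll":0},{"grip":0.7,"slide":[-92,28,-4],"roll":0},{"grip":0.7,"slide":[-98,31,-4],"roll":0},{"grip":0.7,"slide":[-104,34,-4],"roll":0},{"grip":0.7,"slide":[-110,36,-4],"roll":0},{"grip":0.7,"slide":[-115,37,-4],"roll":0}]' >/dev/null
python3 - <<'E'
from h import *
where(); f=grab_frame('side'); save('side4',f['image'][150:300,170:370],4); f=grab_frame('wrist'); save('wrist4',f['image'])
E
```

```text
t 6.07 tray xy [-30.9  -0.5] z 194.7 yawdev(want 0) 0.13 F [-0.1  0.2 -0.5] w 25.6 tz [ 3.e-04 -1.e-04 -1.e+00]
```

View pics/side4.png

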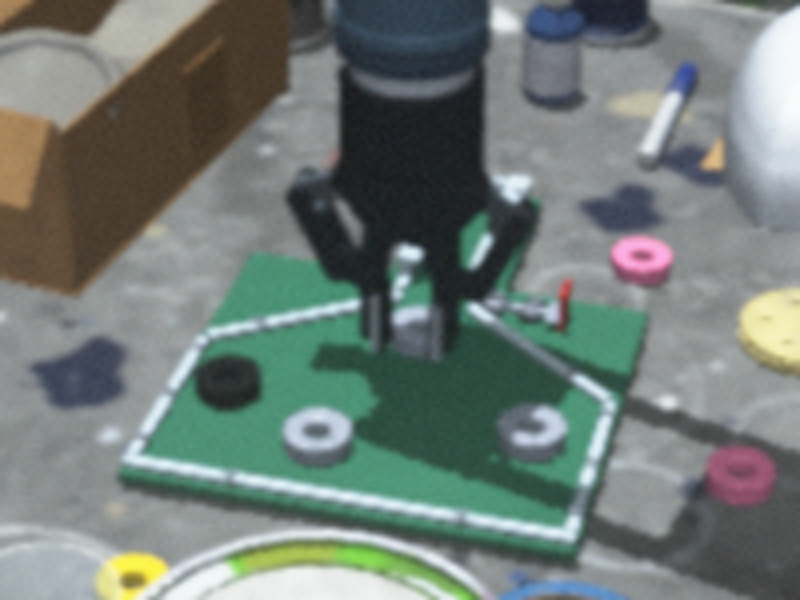

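View pics/wrist4.png

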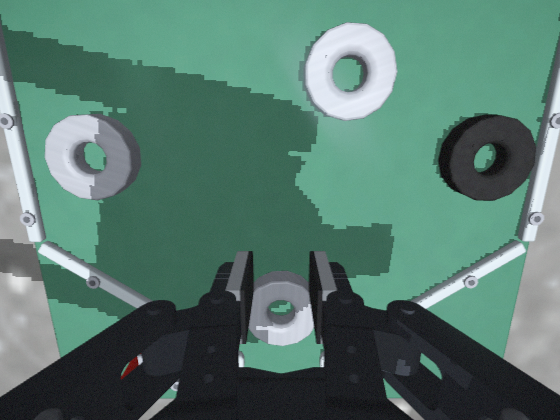

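```bash
cat > rr.py <<'E'
from h import *
def loc(pts,z=.024):
    s=sense(); f=grab_frame('wrist'); f['pos']=s['tool_pos'];f['rot']=s['ee_rot'];q,R=tray()
    for p in pts: print(p,((wback(f,p,z)[:2]-q[:2])@R*1000).round(1))
E
python3 -c "
from rr import *
loc([(280,310)]); go(34,0,194.0)"
```

```text
(280, 310) [-10.3  -1.2]
t 6.22 tray xy [-31.1  -0.8] z 194.7 yawdev(want 0) 0.1 F [ 0.5 -0.1 -0.2] w 25.8 tz [-0. -0. -1.]
slide [-65.2   0.7   0.7] roll 0.0018
```

```bash
python3 -m creep '[{"grip":0.7,"slide":[-6,0,1],"roll":0},{"grip":0.7,"slide":[-12,0,1],"roll":0},{"grip":0.7,"slide":[-18,1,1],"roll":0},{"grip":0.7,"slide":[-24,1,1],"roll":0},{"grip":0.7,"slide":[-30,1,1],"roll":0},{"grip":0.7,"slide":[-36,1,1],"roll":0},{"grip":0.7,"slide":[-42,1,1],"roll":0},{"grip":0.7,"slide":[-48,1,1],"roll":0},{"grip":0.7,"slide":[-53,1,1],"roll":0},{"grip":0.7,"slide":[-58,1,1],"roll":0},{"grip":0.7,"slide":[-61,1,1],"roll":0},{"grip":0.7,"slide":[-64,1,1],"roll":0},{"grip":0.7,"slide":[-64,1,1],"roll":0}]' >/dev/null
python3 - <<'E'
from rr import *
where(); f=grab_frame('scene'); save('scene5',f['image'][170:290,150:350],4); f=grab_frame('wrist'); save('wrist5',f['image'])
E
```

```text
t 7.3 tray xy [33.   0.3] z 193.7 yawdev(want 0) 0.12 F [-0.   1.3 -0.5] w 25.7 tz [ 1.e-04 -2.e-04 -1.e+00]
```

View pics/scene5.png

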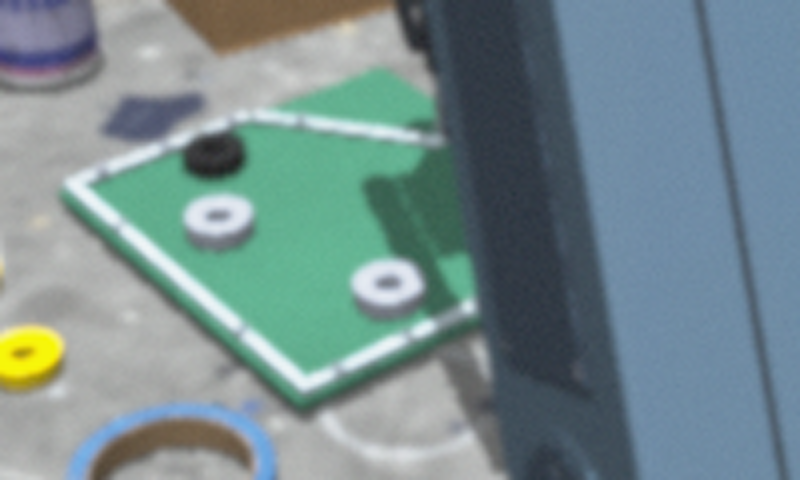

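View pics/wrist5.png

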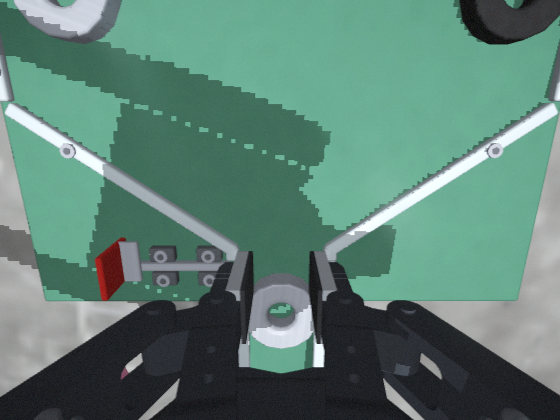

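```bash
python3 -m creep '[{"grip":0.7,"slide":[15,0,0],"roll":0},{"grip":0.7,"slide":[30,0,-10],"roll":0},{"grip":0.7,"slide":[55,6,-20],"roll":0},{"grip":0.7,"slide":[85,12,-20],"roll":0},{"grip":0.7,"slide":[115,18,-20],"roll":0},{"grip":0.7,"slide":[145,24,-20],"roll":0},{"grip":0.7,"slide":[170,26,-20],"roll":0},{"grip":0.7,"slide":[187,26,-20],"roll":0},{"grip":0.7,"slide":[187,26,-20],"roll":0},{"grip":0.7,"slide":[187,26,-20],"roll":0}]' >/dev/null
python3 - <<'E'
from rr import *
go(-153,26,194.3); f=grab_frame('wrist'); save('wrist6',f['image']); f=grab_frame('scene'); save('scene6',f['image'][170:290,150:350],4)
E
```

```text
t 8.23 tray xy [-155.9   25.5] z 213.6 yawdev(want 0) 0.3 F [ 0.8 -1.  -0.1] w 25.5 tz [-3.e-04 -3.e-04 -1.e+00]
slide [-2.9  0.5 19.3] roll 0.0052
```

View pics/wrist6.png

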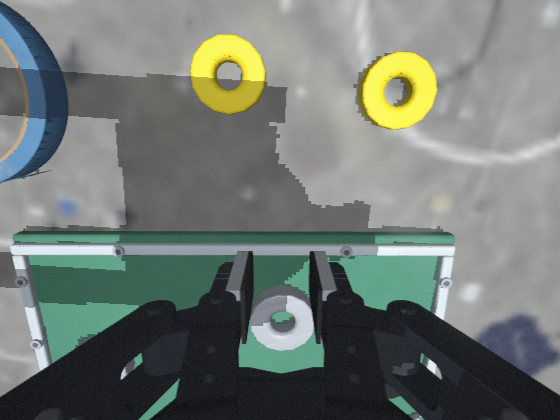

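View pics/scene6.png

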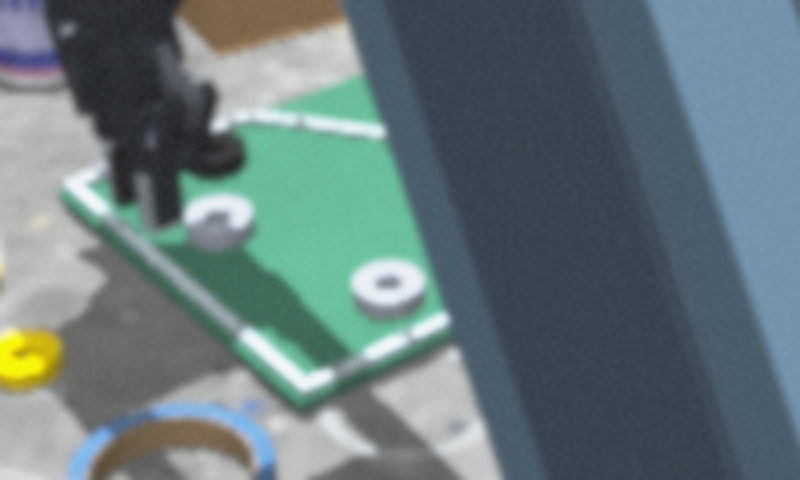

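```bash
python3 -m creep '[{"grip":0.7,"slide":[0,0,10],"roll":0},{"grip":0.7,"slide":[-1,0,19],"roll":0},{"grip":0.7,"slide":[-5,0,19],"roll":0},{"grip":0.7,"slide":[-11,0,19],"roll":0},{"grip":0.7,"slide":[-17,0,19],"roll":0},{"grip":0.7,"slide":[-23,0,19],"roll":0},{"grip":0.7,"slide":[-29,-1,19],"roll":0},{"grip":0.7,"slide":[-35,-3,19],"roll":0},{"grip":0.7,"slide":[-41,-5,19],"roll":0},{"grip":0.7,"slide":[-48,-7,19],"roll":0},{"grip":0.7,"slide":[-55,-9,19],"roll":0},{"grip":0.7,"slide":[-62,-11,19],"roll":0},{"grip":0.7,"slide":[-69,-13,19],"roll":0},{"grip":0.7,"slide":[-76,-15,19],"roll":0},{"grip":0.7,"slide":[-83,-17,19],"roll":0},{"grip":0.7,"slide":[-90,-19,19],"roll":0},{"grip":0.7,"slide":[-97,-21,19],"roll":0},{"grip":0.7,"slide":[-104,-23,19],"roll":0},{"grip":0.7,"slide":[-111,-25,19],"roll":0},{"grip":0.7,"slide":[-117,-26,19],"roll":0}]' >/dev/null
python3 - <<'E'
from rr import *
go(34,0,194); f=grab_frame('wrist'); save('wrist7',f['image'])
E
```

```text
t 10.0 tray xy [-36.9  -0.2] z 194.7 yawdev(want 0) 0.13 F [0.4 0.8 0.5] w 25.7 tz [-3.e-04 -0.e+00 -1.e+00]
slide [-70.9   0.    0.7] roll 0.0023
```

View pics/wrist7.png

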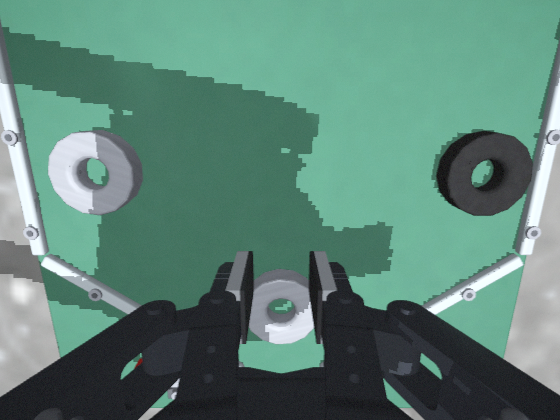

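Second ring is nested between the fingertips at about (282,310), the other steel ring at (95,173) and black at (484,173) untouched. Push it in.

```bash
python3 -m creep '[{"grip":0.7,"slide":[-6,0,1],"roll":0},{"grip":0.7,"slide":[-12,0,1],"roll":0},{"grip":0.7,"slide":[-18,0,1],"roll":0},{"grip":0.7,"slide":[-24,0,1],"roll":0},{"grip":0.7,"slide":[-30,0,1],"roll":0},{"grip":0.7,"slide":[-36,0,1],"roll":0},{"grip":0.7,"slide":[-41,0,1],"roll":0},{"grip":0.7,"slide":[-46,0,1],"roll":0},{"grip":0.7,"slide":[-51,0,1],"roll":0},{"grip":0.7,"slide":[-56,0,1],"roll":0},{"grip":0.7,"slide":[-61,0,1],"roll":0},{"grip":0.7,"slide":[-65,0,1],"roll":0},{"grip":0.7,"slide":[-68,0,1],"roll":0},{"grip":0.7,"slide":[-70,0,1],"roll":0},{"grip":0.7,"slide":[-70,0,1],"roll":0}]' >/dev/null
python3 - <<'E'
from rr import *
where(); f=grab_frame('wrist'); save('wrist8',f['image']);f=grab_frame('side'); save('side8',f['image'][150:300,170:370],4)
E
```

```text
t 11.3 tray xy [32.8  0.3] z 193.7 yawdev(want 0) 0.12 F [0.5 0.5 1. ] w 25.6 tz [ 0.e+00 -2.e-04 -1.e+00]
```

View pics/wrist8.png

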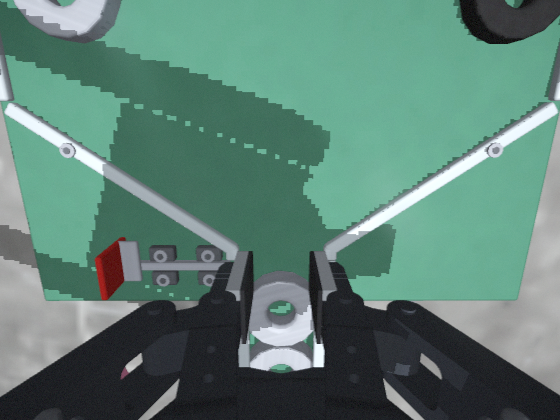

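View pics/side8.png

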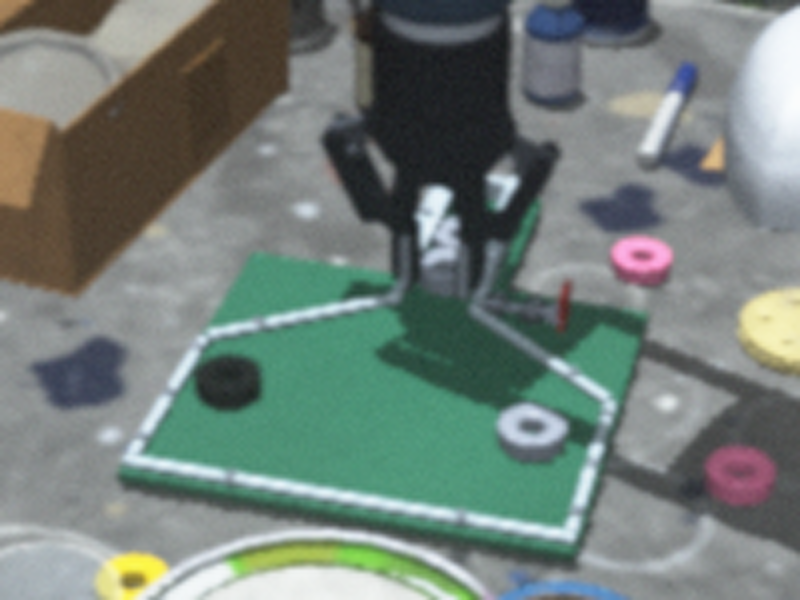

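```bash
python3 -m creep '[{"grip":0.7,"slide":[15,0,0],"roll":0},{"grip":0.7,"slide":[30,0,-10],"roll":-0.05},{"grip":0.7,"slide":[50,-15,-22],"roll":-0.15},{"grip":0.7,"slide":[68,-35,-22],"roll":-0.25},{"grip":0.7,"slide":[88,-55,-22],"roll":-0.35},{"grip":0.7,"slide":[108,-75,-22],"roll":-0.45},{"grip":0.7,"slide":[128,-92,-22],"roll":-0.55},{"grip":0.7,"slide":[143,-105,-22],"roll":-0.65},{"grip":0.7,"slide":[143,-105,-22],"roll":-0.73},{"grip":0.7,"slide":[143,-105,-22],"roll":-0.73},{"grip":0.7,"slide":[143,-105,-22],"roll":-0.73}]' >/dev/null
python3 - <<'E'
from rr import *
go(-110,-105.5,194.3,42); f=grab_frame('wrist'); save('wrist9',f['image'])
E
```

```text
t 12.32 tray xy [-110.6 -104.8] z 216.0 yawdev(want 0) 41.88 F [-0.3  0.1  0.3] w 25.9 tz [ 1.2e-03 -2.0e-04 -1.0e+00]
slide [ 0.1 -0.9 21.7] roll -0.0021
```

View pics/wrist9.png

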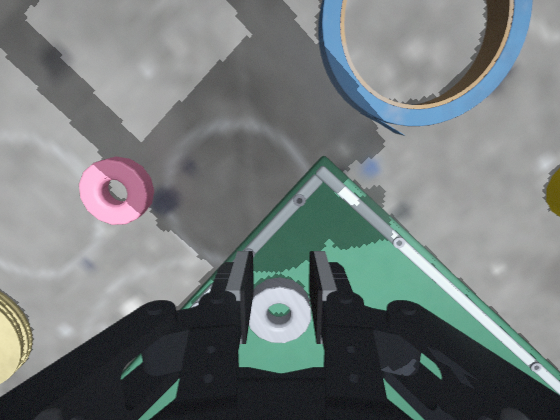

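```bash
python3 -m creep '[{"grip":0.7,"slide":[0,-1,11],"roll":0},{"grip":0.7,"slide":[0,-1,21],"roll":0},{"grip":0.7,"slide":[-4,-1,21],"roll":0},{"grip":0.7,"slide":[-10,-1,21],"roll":0},{"grip":0.7,"slide":[-16,-1,21],"roll":0},{"grip":0.7,"slide":[-23,-1,21],"roll":0},{"grip":0.7,"slide":[-30,-1,21],"roll":0},{"grip":0.7,"slide":[-37,-1,21],"roll":0},{"grip":0.7,"slide":[-44,-1,21],"roll":0},{"grip":0.7,"slide":[-51,-1,21],"roll":0},{"grip":0.7,"slide":[-58,-1,21],"roll":0},{"grip":0.7,"slide":[-65,-1,21],"roll":0},{"grip":0.7,"slide":[-72,-1,21],"roll":0},{"grip":0.7,"slide":[-79,-1,21],"roll":0},{"grip":0.7,"slide":[-86,-1,21],"roll":0},{"grip":0.7,"slide":[-93,-1,21],"roll":0},{"grip":0.7,"slide":[-100,-1,21],"roll":0},{"grip":0.7,"slide":[-107,-1,21],"roll":0},{"grip":0.7,"slide":[-113,-1,21],"roll":0},{"grip":0.7,"slide":[-117,-1,21],"roll":0}]' >/dev/null
python3 - <<'E'
from rr import *
go(-3,0,194,0); loc([(280,310)]);f=grab_frame('wrist'); save('wrist10',f['image'])
E
```

```text
t 14.03 tray xy [-22. -27.] z 194.7 yawdev(want 0) 41.96 F [-0.8  1.3  0.5] w 25.5 tz [ 4.e-04 -2.e-04 -1.e+00]
slide [-32.2   7.3   0.7] roll 0.7323
(280, 310) [ -6.5 -14. ]
```

View pics/wrist10.png

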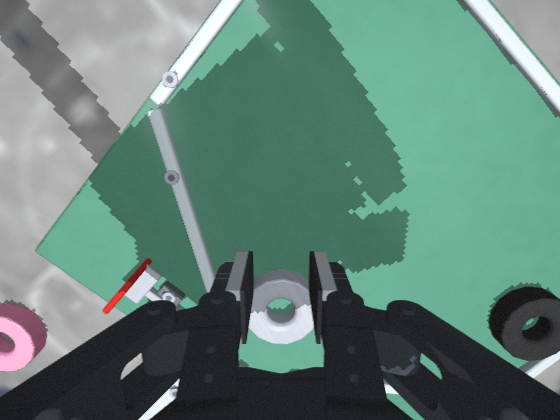

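```bash
python3 -m creep '[{"grip":0.7,"slide":[-4,1,0],"roll":0.07},{"grip":0.7,"slide":[-7,2,0],"roll":0.15},{"grip":0.7,"slide":[-10,2,0],"roll":0.23},{"grip":0.7,"slide":[-13,3,0],"roll":0.31},{"grip":0.7,"slide":[-16,4,1],"roll":0.39},{"grip":0.7,"slide":[-19,4,1],"roll":0.47},{"grip":0.7,"slide":[-23,5,1],"roll":0.55},{"grip":0.7,"slide":[-26,6,1],"roll":0.63},{"grip":0.7,"slide":[-29,7,1],"roll":0.70},{"grip":0.7,"slide":[-32,7,1],"roll":0.732},{"grip":0.7,"slide":[-32,7,1],"roll":0.732}]' >/dev/null
python3 - <<'E'
from rr import *
go(33,0,194,0); f=grab_frame('wrist'); save('wrist11',f['image'])
E
```

```text
t 15.05 tray xy [-3.5 -0.8] z 193.7 yawdev(want 0) -0.03 F [0.6 0.6 0.5] w 25.5 tz [ 2.e-04 -1.e-04 -1.e+00]
slide [-36.5   0.9  -0.3] roll -0.0006
```

View pics/wrist11.png

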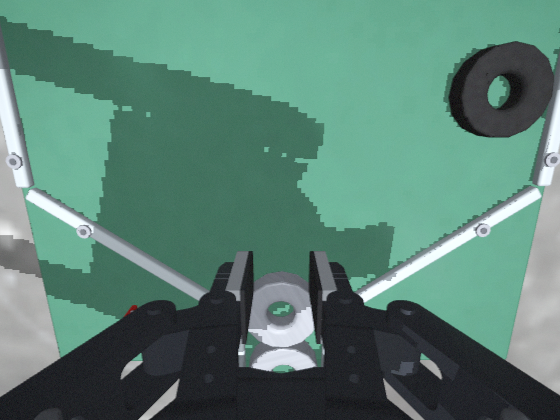

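```bash
python3 -m creep '[{"grip":0.7,"slide":[-5,1,0],"roll":0},{"grip":0.7,"slide":[-10,1,0],"roll":0},{"grip":0.7,"slide":[-15,1,0],"roll":0},{"grip":0.7,"slide":[-20,1,0],"roll":0},{"grip":0.7,"slide":[-25,1,0],"roll":0},{"grip":0.7,"slide":[-29,1,0],"roll":0},{"grip":0.7,"slide":[-32,1,0],"roll":0},{"grip":0.7,"slide":[-34,1,0],"roll":0},{"grip":0.7,"slide":[-36,1,0],"roll":0},{"grip":0.7,"slide":[-36,1,0],"roll":0}]' >/dev/null
python3 - <<'E'
from rr import *
where(); f=grab_frame('wrist'); save('wrist12',f['image'][200:],1.4); loc([(281,311)])
E
```

```text
t 15.93 tray xy [32.8  0. ] z 193.7 yawdev(want 0) 0.02 F [-0.1 -0.3 -0.4] w 25.6 tz [-0.e+00 -2.e-04 -1.e+00]
(281, 311) [52.9 -0.2]
```

View pics/wrist12.png

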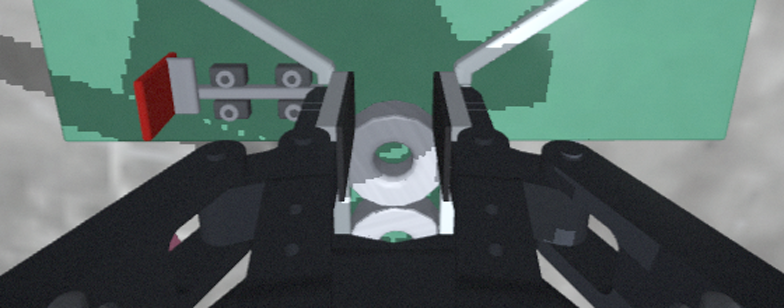

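```bash
for i in 1 2; do python3 -m creep '[{"grip":0.7,"slide":[-1,0,0],"roll":0},{"grip":0.7,"slide":[-2,0,0],"roll":0},{"grip":0.7,"slide":[-2,0,0],"roll":0}]' |grep force; done
python3 - <<'E'
from rr import *
where(); f=grab_frame('wrist'); save('wrist13',f['image'][200:],1.4);
E
```

```text
ft_force: [-0.0, 0.7, 1.2]
ft_force: [-0.4, 2.3, 0.4]
t 16.53 tray xy [36.3 -0. ] z 193.7 yawdev(want 0) 0.02 F [-0.4  2.3  0.4] w 25.3 tz [-1.e-04  3.e-04 -1.e+00]
```

View pics/wrist13.png

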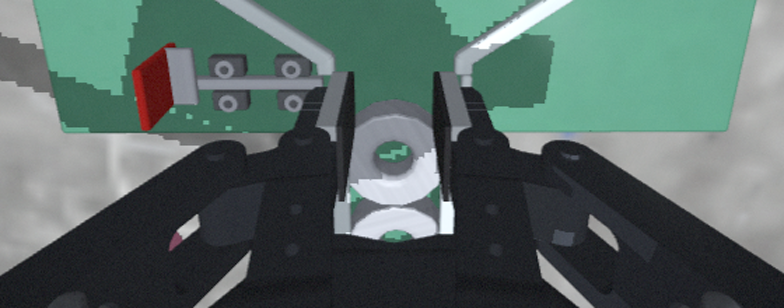

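```bash
python3 -m creep '[{"grip":0.7,"slide":[12,0,0],"roll":0},{"grip":0.7,"slide":[25,0,-5],"roll":0},{"grip":1,"slide":[50,0,-35],"roll":0},{"grip":1,"slide":[75,0,-65],"roll":0},{"grip":1,"slide":[95,0,-80],"roll":0},{"grip":1,"slide":[95,0,-80],"roll":0},{"grip":1,"slide":[95,0,-80],"roll":0}]' |grep -E "time|force"
python3 - <<'E'
from rr import *
s,_,_=where(); f=grab_frame('wrist'); f['pos']=s['tool_pos'];f['rot']=s['ee_rot']; np.save('pics/w14.npy',f,allow_pickle=True); save('wrist14',f['image'],1.4); f=grab_frame('side'); save('side14',f['image'][150:300,170:370],4)
f=grab_frame('scene'); save('scene14',f['image'][170:290,150:350],4)
E
```

```text
time_s: 17.17
ft_force: [0.4, 0.3, -1.1]
t 17.17 tray xy [-60.5   0. ] z 275.1 yawdev(want 0) 0.21 F [ 0.4  0.3 -1.1] w 0.0 tz [ 2.8e-03 -6.0e-04 -1.0e+00]
```

View pics/wrist14.png

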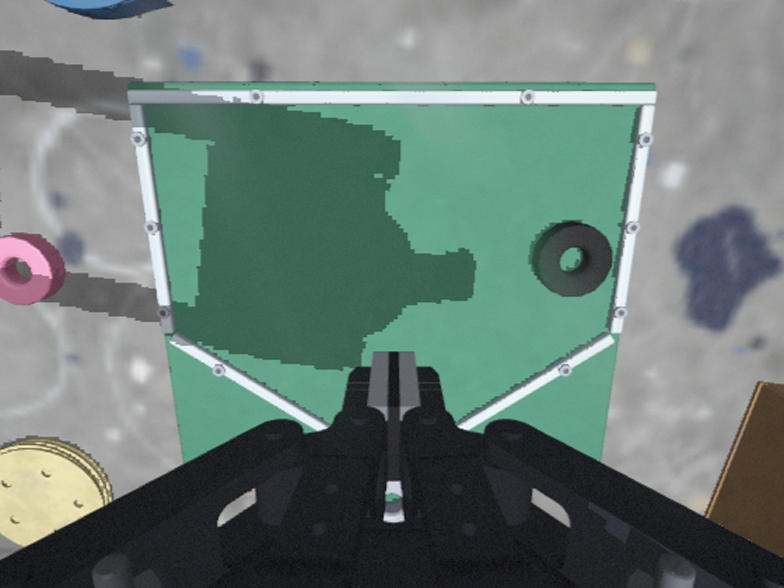

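View pics/side14.png

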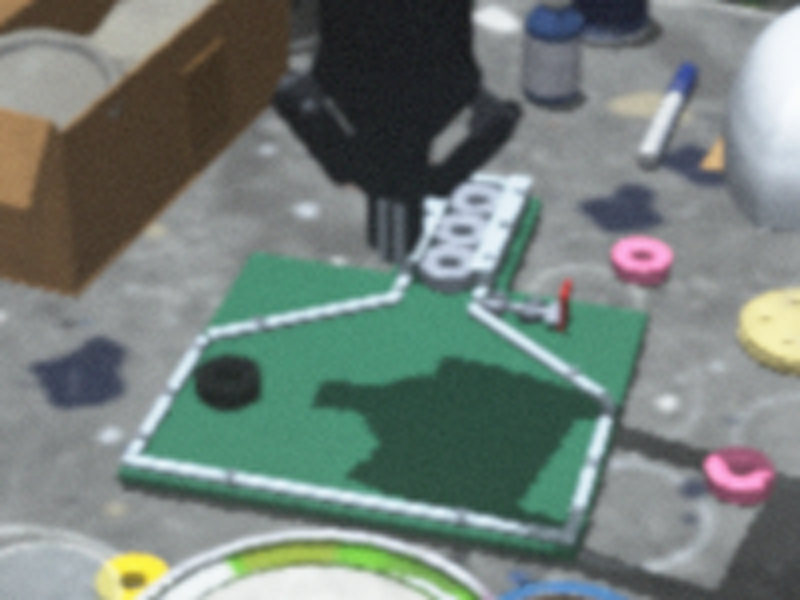

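View pics/scene14.png

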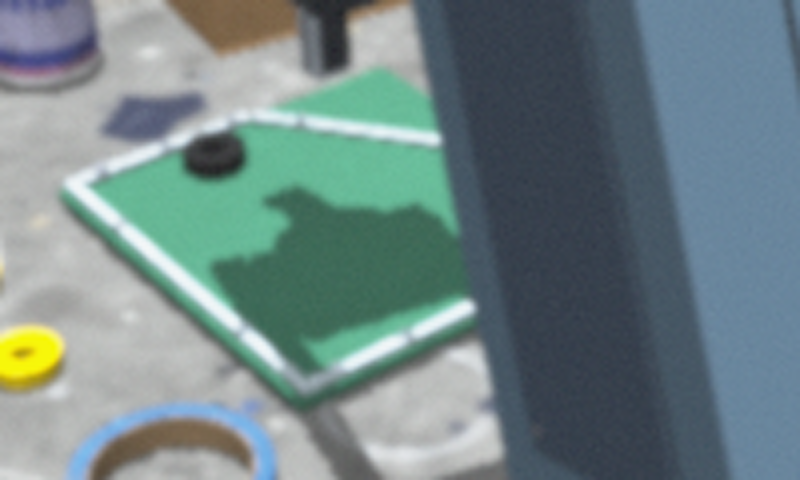

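Run:
```python
from fit import *
q=np.load('q.npy');c,s=np.cos(q[2]),np.sin(q[2]);R=np.array([[c,-s],[s,c]])
g=lambda p:np.array([170+(p[0]+.5)/4-.5,150+(p[1]+.5)/4-.5])
for p,z in [((447,263),.024),((463,230),.024),((480,200),.024),((471,307),.017),((400,296),.017)]:
    print(p,((back('side',g(p),z)[:2]-q[:2])@R*1000).round(1))
from h import go
go(5,0,196)
```

```text
(447, 263) [55.8  0.7]
(463, 230) [93.3  0.4]
(480, 200) [129.5  -1.2]
(471, 307) [ 25.4 -21.3]
(400, 296) [25.3 20.6]
t 17.32 tray xy [-58.5  -0.5] z 272.7 yawdev(want 0) 0.03 F [ 0.6 -0.5  0.1] w 0.4 tz [-2.e-03 -1.e-04 -1.e+00]
slide [-63.5   0.6  76.7] roll 0.0005
```

```bash
python3 -m creep '[{"grip":1,"slide":[-30,0,30],"roll":0},{"grip":1,"slide":[-55,0,60],"roll":0},{"grip":1,"slide":[-62,0,73],"roll":0},{"grip":1,"slide":[-63,0,77],"roll":0},{"grip":1,"slide":[-68,0,77],"roll":0},{"grip":1,"slide":[-74,0,77],"roll":0},{"grip":1,"slide":[-80,0,77],"roll":0},{"grip":1,"slide":[-84,0,77],"roll":0},{"grip":1,"slide":[-86,0,77],"roll":0},{"grip":1,"slide":[-86,0,77],"roll":0}]' 
for i in 1 2; do python3 -m creep '[{"grip":1,"slide":[-1,0,0],"roll":0},{"grip":1,"slide":[-1,0,0],"roll":0}]' |grep force; done; python3 -c "
from h import *
where(); f=grab_frame('wrist'); save('wrist15',f['image'][150:],1.4)"
```

```text
time_s: 18.15
tool_pos: [0.5704, -0.0471, 0.1976]
ee_rot: [[-0.062, 0.998, 0.002], [0.998, 0.062, -0.0], [-0.001, 0.002, -1.0]]
ft_force: [-0.4, 1.1, 0.4]
gripper_width: 0.0001
ft_force: [-0.4, 0.1, 0.1]
ft_force: [0.6, 0.3, -0.9]
t 18.48 tray xy [29.3  0. ] z 196.8 yawdev(want 0) 0.05 F [ 0.6  0.3 -0.9] w -0.1 tz [ 1.e-04 -1.e-04 -1.e+00]
```

View pics/wrist15.png

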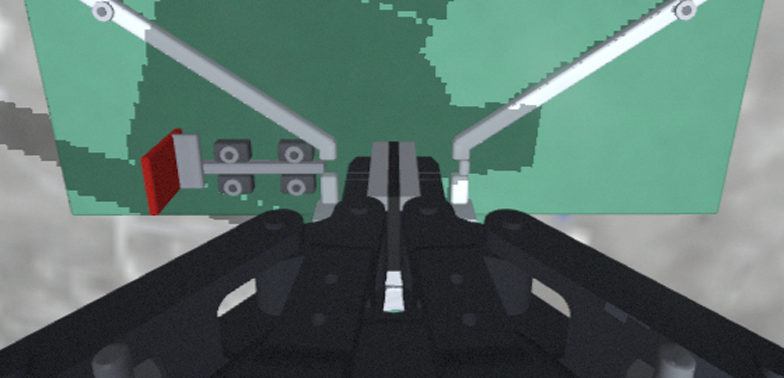

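```bash
python3 -m creep '[{"grip":1,"slide":[8,0,0],"roll":0},{"grip":1,"slide":[8,0,4],"roll":0},{"grip":1,"slide":[4,0,4],"roll":0},{"grip":1,"slide":[0,0,4],"roll":0},{"grip":1,"slide":[0,0,4],"roll":0}]' | grep -E "force|pos"
for i in 1 2 3; do python3 -m creep '[{"grip":1,"slide":[-1,0,0],"roll":0},{"grip":1,"slide":[-1,0,0],"roll":0}]' |grep force; done; python3 -c "
from h import *
where()"
```

```text
tool_pos: [0.5703, -0.0493, 0.1925]
ft_force: [-0.7, 1.9, -0.1]
ft_force: [0.1, 2.9, 0.5]
ft_force: [-0.0, 6.1, 0.6]
ft_force: [-0.8, 8.4, 0.3]
t 19.45 tray xy [31.1 -0.4] z 192.5 yawdev(want 0) 0.0 F [-0.8  8.4  0.3] w 0.0 tz [-0.0015  0.0028 -1.    ]
```

```bash
python3 -m creep '[{"grip":1,"slide":[10,0,0],"roll":0},{"grip":1,"slide":[30,0,-10],"roll":0},{"grip":1,"slide":[30,-20,-40],"roll":0},{"grip":1,"slide":[30,-50,-70],"roll":0},{"grip":1,"slide":[30,-85,-85],"roll":0},{"grip":1,"slide":[30,-120,-85],"roll":0},{"grip":1,"slide":[30,-120,-85],"roll":0},{"grip":1,"slide":[30,-120,-85],"roll":0}]' | grep -E "force|pos"
python3 -c "
from rr import *
from fit import *
q,R=tray()
print(((back('side',(330,214),.012)[:2]-q[:2])@R*1000).round(1),((back('scene',(328,217),.012)[:2]-q[:2])@R*1000).round(1))
s,_,_=where()
f=grab_frame('wrist');f['pos']=s['tool_pos'];f['rot']=s['ee_rot']; np.save('pics/w16.npy',f,allow_pickle=True); save('wrist16',f['image'],1.4)"
```

```text
tool_pos: [0.4473, -0.0292, 0.2782]
ft_force: [-0.2, -0.5, 1.1]
[ 111.  -105.3] [ 113.9 -106. ]
t 20.12 tray xy [   2.2 -121.5] z 278.2 yawdev(want 0) -0.01 F [-0.2 -0.5  1.1] w -0.4 tz [ 6.e-04 -1.e-03 -1.e+00]
```

View pics/wrist16.png

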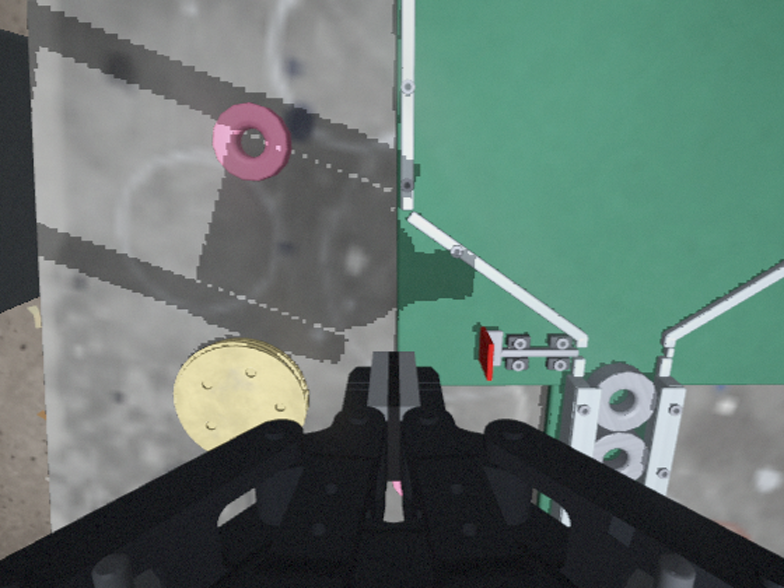

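```bash
python3 -c "
from rr import *
q,R=tray();f=np.load('pics/w16.npy',allow_pickle=True).item()
for p,z in [((488,352),.0365),((480,350),.0365),((628,398),.024),((618,457),.024),((583,337),.017)]: print(((wback(f,((p[0]+.5)/1.4-.5,(p[1]+.5)/1.4-.5),z)[:2]-q[:2])@R*1000).round(1))
go(31,-112,199)"
```

```text
[ 24.4 -76.1]
[ 23.4 -80. ]
[56.3  1.6]
[92.4  1.2]
[ 24.7 -22.9]
t 20.17 tray xy [   2.6 -120. ] z 278.3 yawdev(want 0) 0.0 F [0.  0.4 0.4] w -0.2 tz [ 0.0021 -0.0012 -1.    ]
slide [-28.3   7.8  79.4] roll 0.0001
```

```bash
python3 -m creep '[{"grip":1,"slide":[-15,4,10],"roll":0},{"grip":1,"slide":[-28,8,30],"roll":0},{"grip":1,"slide":[-28,8,55],"roll":0},{"grip":1,"slide":[-28,8,72],"roll":0},{"grip":1,"slide":[-28,8,79],"roll":0},{"grip":1,"slide":[-28,8,79],"roll":0}]' | grep -E "force|pos"
python3 -c "
from rr import *
where()
save('wrist17',grab_frame('wrist')['image'][150:],1.4)
save('side17',grab_frame('side')['image'][180:290,250:400],5)"
```

```text
tool_pos: [0.4589, -0.0569, 0.197]
ft_force: [0.1, 0.9, -0.7]
t 20.67 tray xy [  30.5 -111.6] z 197.0 yawdev(want 0) 0.03 F [ 0.1  0.9 -0.7] w 0.1 tz [-2.9e-03  9.0e-04 -1.0e+00]
```

View pics/wrist17.png

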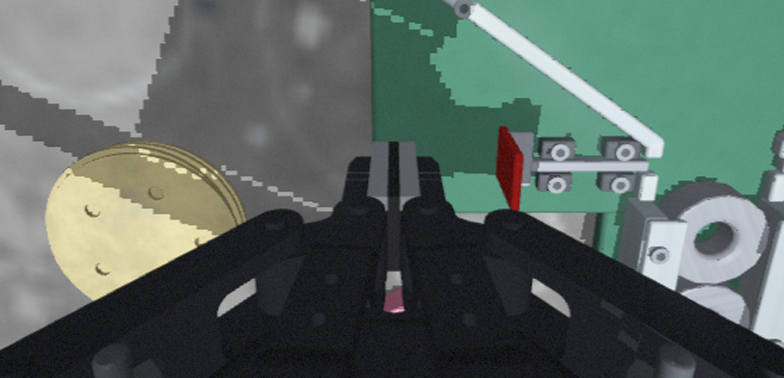

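View pics/side17.png

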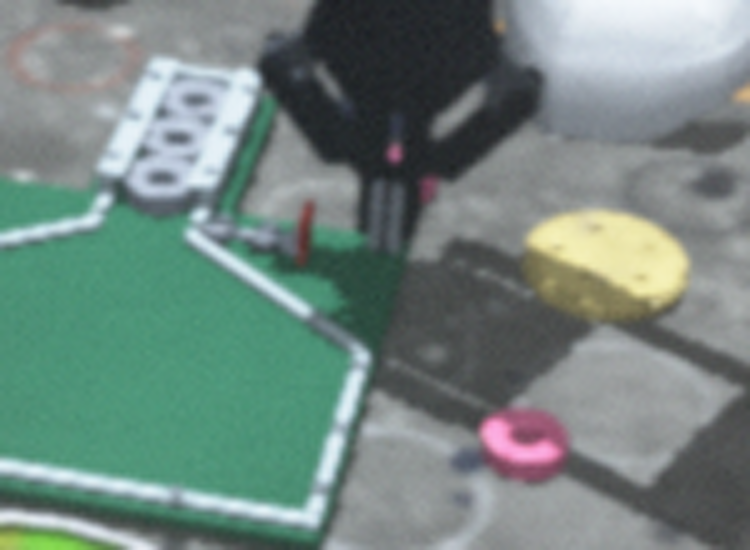

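```bash
python3 -m creep '[{"grip":1,"slide":[0,6,0],"roll":0},{"grip":1,"slide":[0,12,0],"roll":0},{"grip":1,"slide":[0,16,0],"roll":0},{"grip":1,"slide":[0,20,0],"roll":0},{"grip":1,"slide":[0,24,0],"roll":0},{"grip":1,"slide":[0,28,0],"roll":0},{"grip":1,"slide":[0,32,0],"roll":0},{"grip":1,"slide":[0,36,0],"roll":0},{"grip":1,"slide":[0,40,0],"roll":0},{"grip":1,"slide":[0,40,0],"roll":0}]' | grep -E "force|pos"
python3 -c "
from rr import *
where()
save('wrist18',grab_frame('wrist')['image'][150:],1.4)"
```

```text
tool_pos: [0.4992, -0.0543, 0.1987]
ft_force: [-0.7, -0.0, -1.0]
t 21.6 tray xy [ 30.5 -71.2] z 198.7 yawdev(want 0) 0.03 F [-0.7 -0.  -1. ] w -0.0 tz [ 8.e-04 -0.e+00 -1.e+00]
```

View pics/wrist18.png

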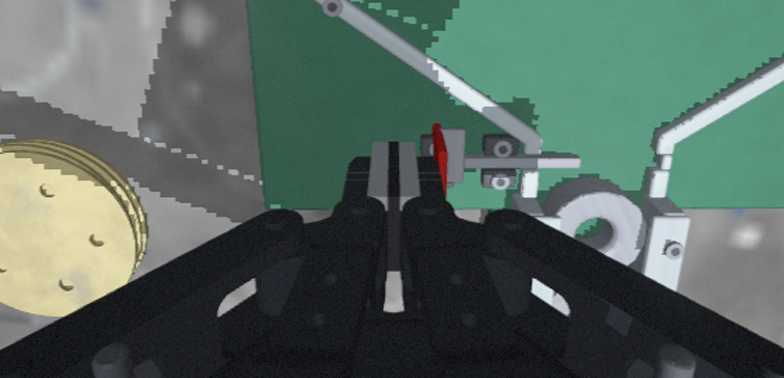

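```bash
python3 -m creep '[{"grip":1,"slide":[0,4,0],"roll":0},{"grip":1,"slide":[0,8,0],"roll":0},{"grip":1,"slide":[0,12,0],"roll":0},{"grip":1,"slide":[0,16,0],"roll":0},{"grip":1,"slide":[0,19,0],"roll":0},{"grip":1,"slide":[0,21,0],"roll":0},{"grip":1,"slide":[0,21,0],"roll":0}]' | grep -E "force|pos"
for i in 1 2 3; do python3 -m creep '[{"grip":1,"slide":[0,1,0],"roll":0},{"grip":1,"slide":[0,1,0],"roll":0}]' |grep force; done
python3 -c "
from rr import *
where()
save('wrist19',grab_frame('wrist')['image'][150:],1.4)"
```

```text
tool_pos: [0.5199, -0.053, 0.1987]
ft_force: [-0.4, -0.4, -0.0]
ft_force: [-0.9, -1.0, 0.7]
ft_force: [-1.4, 0.1, 0.5]
ft_force: [-1.9, -0.0, 0.2]
t 22.73 tray xy [ 30.5 -47.9] z 198.7 yawdev(want 0) 0.02 F [-1.9 -0.   0.2] w -0.0 tz [ 0. -0. -1.]
```

View pics/wrist19.png

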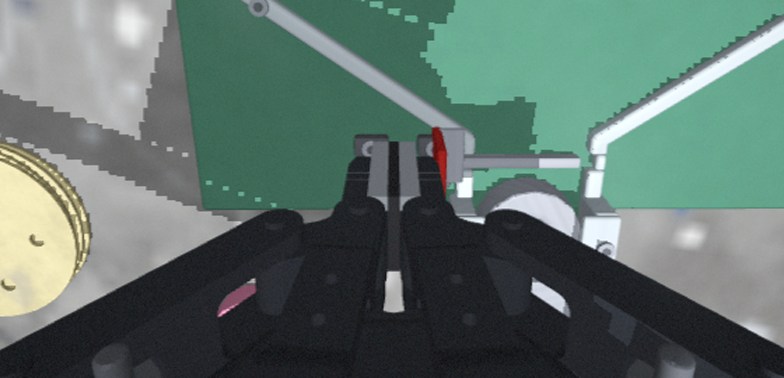

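```bash
for i in 1 2 3 4 5 6; do python3 -m creep '[{"grip":1,"slide":[0,1,0],"roll":0},{"grip":1,"slide":[0,1,0],"roll":0}]' |grep force; done
python3 -c "
from rr import *
where()"
```

```text
ft_force: [-2.1, -0.2, -0.4]
ft_force: [-0.4, 0.8, -0.1]
ft_force: [-1.3, 0.1, -0.6]
ft_force: [-1.0, -0.3, 0.1]
ft_force: [-1.7, -0.3, 0.1]
ft_force: [-5.2, -0.8, 3.2]
t 23.78 tray xy [ 30.4 -42.5] z 198.6 yawdev(want 0) 0.04 F [-5.2 -0.8  3.2] w -0.3 tz [-1.8e-03  1.0e-04 -1.0e+00]
```

```bash
for i in 1 2 3 4; do python3 -m creep '[{"grip":1,"slide":[0,1,0],"roll":0},{"grip":1,"slide":[0,1,0],"roll":0}]' |grep -E 'force|pos'; done
python3 -c "
from rr import *
where();save('wrist20',grab_frame('wrist')['image'][150:],1.4)"
```

```text
tool_pos: [0.5283, -0.0524, 0.1985]
ft_force: [-7.7, -1.5, 5.4]
tool_pos: [0.5287, -0.0524, 0.1984]
ft_force: [-9.1, -2.4, 6.0]
tool_pos: [0.5292, -0.0523, 0.1984]
ft_force: [-12.6, -3.8, 8.4]
tool_pos: [0.5296, -0.0523, 0.1983]
ft_force: [-14.2, -4.6, 10.7]
t 24.45 tray xy [ 30.4 -40.8] z 198.3 yawdev(want 0) 0.08 F [-14.2  -4.6  10.7] w 0.1 tz [-8.7e-03  2.0e-04 -1.0e+00]
```

View pics/wrist20.png

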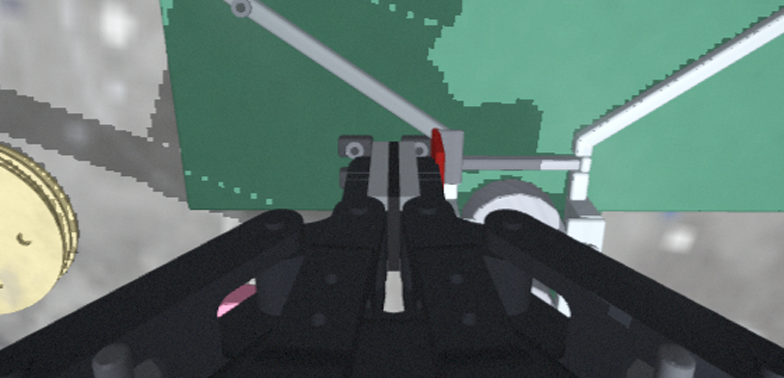

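```bash
python3 -m creep '[{"grip":1,"slide":[0,-10,0],"roll":0},{"grip":1,"slide":[0,-30,-10],"roll":0},{"grip":1,"slide":[20,-60,-40],"roll":0},{"grip":1,"slide":[45,-80,-75],"roll":0},{"grip":1,"slide":[60,-80,-90],"roll":0},{"grip":1,"slide":[60,-80,-90],"roll":0},{"grip":1,"slide":[60,-80,-90],"roll":0}]' | grep -E "force|pos"
python3 -c "
from rr import *
s,_,_=where()
f=grab_frame('wrist');f['pos']=s['tool_pos'];f['rot']=s['ee_rot']; np.save('pics/w21.npy',f,allow_pickle=True); save('wrist21',f['image'][120:360,300:],3)
save('side21',grab_frame('side')['image'][180:290,190:350],5)"
```

```text
tool_pos: [0.4494, 0.0033, 0.2904]
ft_force: [0.4, 0.4, -0.0]
t 25.08 tray xy [ -30.1 -117.3] z 290.4 yawdev(want 0) 0.13 F [ 0.4  0.4 -0. ] w 0.1 tz [ 0.0062 -0.0012 -1.    ]
```

View pics/wrist21.png

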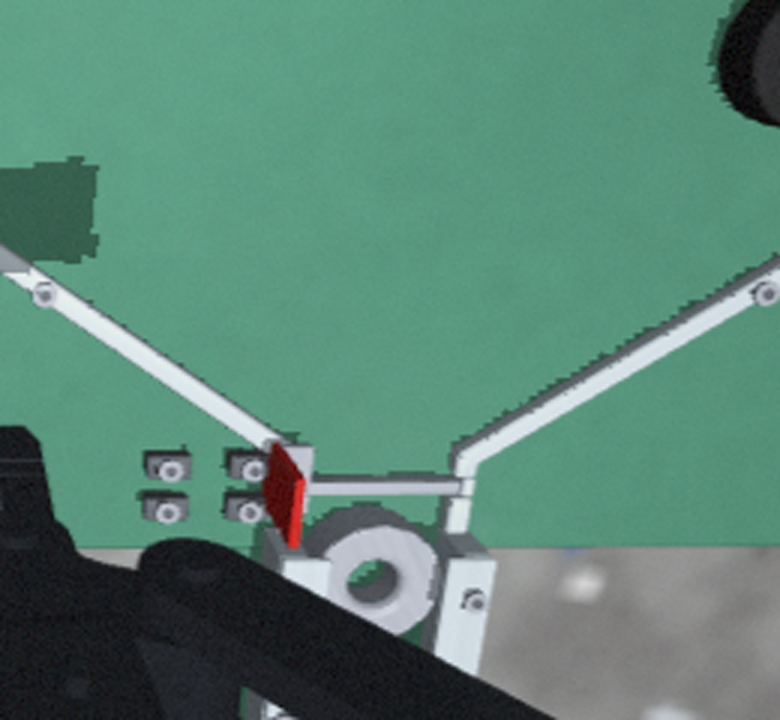

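View pics/side21.png

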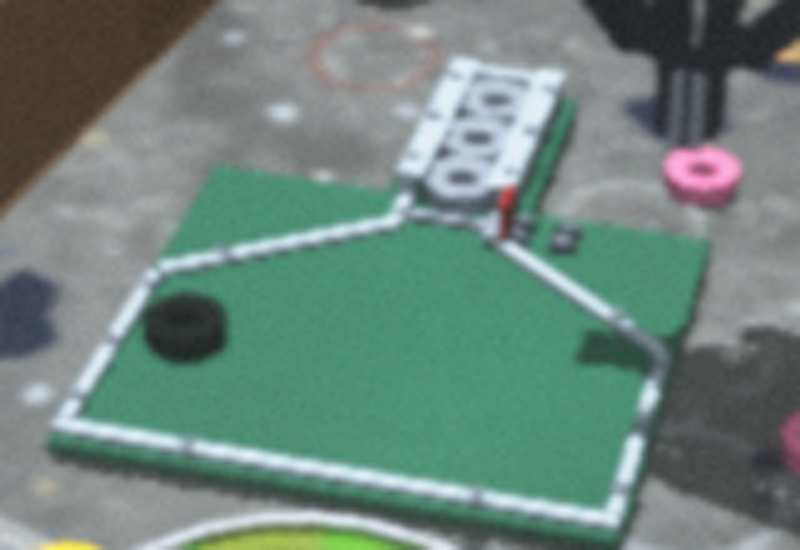

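```bash
python3 -c "
from rr import *
q,R=tray();f=np.load('pics/w21.npy',allow_pickle=True).item()
for p,z in [((272,445),.0125),((264,500),.0125),((302,480),.0365),((297,545),.0365),((462,487),.017),((472,487),.017),((457,452),.017),((374,578),.024)]: print(p,((wback(f,(300+(p[0]+.5)/3-.5,120+(p[1]+.5)/3-.5),z)[:2]-q[:2])@R*1000).round(1))"
```

```text
(272, 445) [ 23.1 -27.9]
(264, 500) [ 39.6 -28.6]
(302, 480) [ 20.4 -28.4]
(297, 545) [ 38.5 -27.8]
(462, 487) [33.2 22.4]
(472, 487) [33.2 25. ]
(457, 452) [22.9 19.5]
(374, 578) [56.4 -1.2]
```

```bash
python3 -c "
from h import *
go(27,-75,204)"
```

```text
t 25.18 tray xy [ -29.3 -117.6] z 288.5 yawdev(want 0) 0.05 F [-1.  -0.3 -0.2] w 0.3 tz [ 1.5e-03 -4.0e-04 -1.0e+00]
slide [-56.3  42.4  84.6] roll 0.0008
```

```bash
python3 -m creep '[{"grip":1,"slide":[-25,10,20],"roll":0},{"grip":1,"slide":[-45,25,45],"roll":0},{"grip":1,"slide":[-56,38,70],"roll":0},{"grip":1,"slide":[-56,42,82],"roll":0},{"grip":1,"slide":[-56,46,84],"roll":0},{"grip":1,"slide":[-56,52,84],"roll":0},{"grip":1,"slide":[-56,58,84],"roll":0},{"grip":1,"slide":[-56,64,84],"roll":0},{"grip":1,"slide":[-56,69,84],"roll":0},{"grip":1,"slide":[-56,72,84],"roll":0},{"grip":1,"slide":[-56,72,84],"roll":0}]' | grep -E "force|pos"
for i in 1 2 3 4 5; do python3 -m creep '[{"grip":1,"slide":[0,1,0],"roll":0},{"grip":1,"slide":[0,1,0],"roll":0}]' |grep -E 'force'; python3 -c "
from h import *
where()"; done
```

```text
tool_pos: [0.525, -0.0485, 0.2055]
ft_force: [-0.1, -0.6, 0.7]
ft_force: [0.2, 0.4, -0.7]
t 26.27 tray xy [ 26.2 -45. ] z 205.0 yawdev(want 0) 0.05 F [ 0.2  0.4 -0.7] w -0.2 tz [ 2.e-04 -1.e-04 -1.e+00]
ft_force: [0.3, -0.4, 0.2]
t 26.43 tray xy [ 26.4 -44. ] z 204.8 yawdev(want 0) 0.03 F [ 0.3 -0.4  0.2] w 0.1 tz [ 1.e-04 -0.e+00 -1.e+00]
ft_force: [0.4, 1.1, -0.4]
t 26.6 tray xy [ 26.5 -42.9] z 204.7 yawdev(want 0) 0.02 F [ 0.4  1.1 -0.4] w -0.2 tz [ 1.e-04 -1.e-04 -1.e+00]
ft_force: [-0.3, -1.0, 0.7]
t 26.77 tray xy [ 26.5 -41.8] z 204.7 yawdev(want 0) 0.02 F [-0.3 -1.   0.7] w -0.2 tz [ 2.e-04 -0.e+00 -1.e+00]
ft_force: [-0.8, 0.0, -0.3]
t 26.93 tray xy [ 26.5 -40.8] z 204.7 yawdev(want 0) 0.02 F [-0.8  0.  -0.3] w 0.1 tz [ 1.e-04 -0.e+00 -1.e+00]
```

```bash
for i in 1 2 3 4 5; do python3 -m creep '[{"grip":1,"slide":[0,1,0],"roll":0},{"grip":1,"slide":[0,1,0],"roll":0}]' >/dev/null; python3 -c "
from h import *
where()"; done
```

```text
t 27.1 tray xy [ 26.5 -39.8] z 204.7 yawdev(want 0) 0.03 F [-0.7  0.1 -0.6] w 0.2 tz [ 2.e-04 -1.e-04 -1.e+00]
t 27.27 tray xy [ 26.4 -38.8] z 204.7 yawdev(want 0) 0.03 F [1.2 0.2 0. ] w -0.1 tz [ 2.e-04 -1.e-04 -1.e+00]
t 27.43 tray xy [ 26.4 -37.8] z 204.7 yawdev(want 0) 0.03 F [-0.   0.1 -0.8] w 0.1 tz [ 2.e-04 -0.e+00 -1.e+00]
t 27.6 tray xy [ 26.5 -36.8] z 204.8 yawdev(want 0) 0.03 F [ 0.5 -0.5 -0.3] w 0.0 tz [ 3.e-04 -0.e+00 -1.e+00]
t 27.77 tray xy [ 26.4 -36.1] z 204.6 yawdev(want 0) 0.03 F [ 0.3 -0.   0.3] w 0.3 tz [-7.e-04  1.e-04 -1.e+00]
```

```bash
python3 -c "
from rr import *
where();save('wrist22',grab_frame('wrist')['image'][150:],1.4);save('side22',grab_frame('side')['image'][180:290,230:380],5)"
```

```text
t 27.77 tray xy [ 26.4 -36.1] z 204.6 yawdev(want 0) 0.03 F [ 0.3 -0.   0.3] w 0.3 tz [-7.e-04  1.e-04 -1.e+00]
```

View pics/wrist22.png

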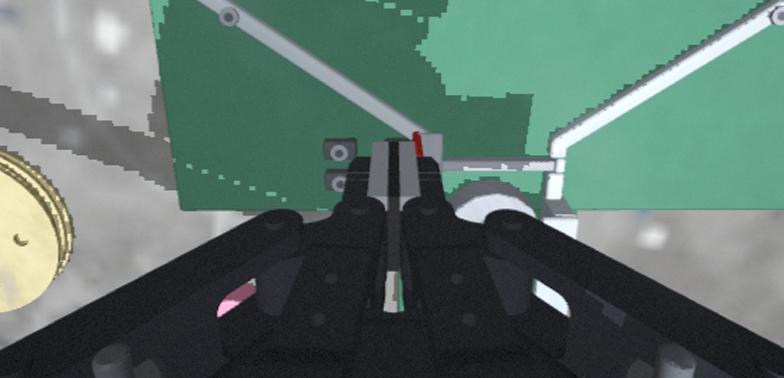

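View pics/side22.png

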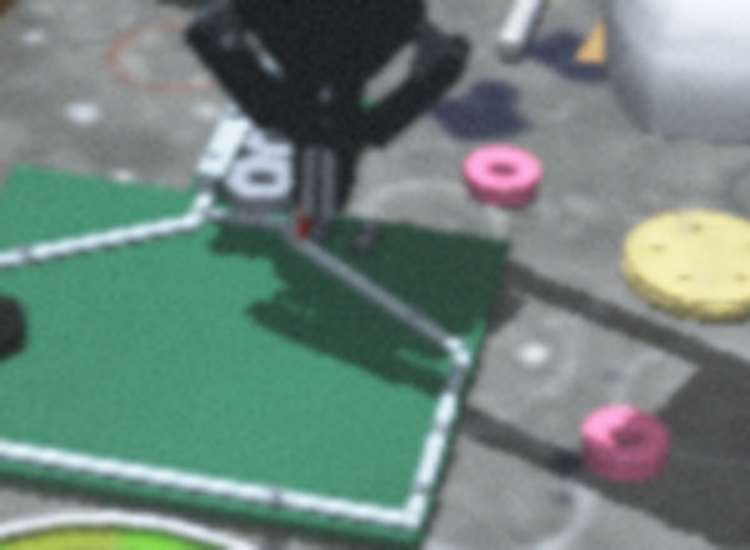

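```bash
for i in 1 2 3 4 5; do python3 -m creep '[{"grip":1,"slide":[0,1,0],"roll":0},{"grip":1,"slide":[0,1,0],"roll":0}]' >/dev/null; python3 -c "
from h import *
where()"; done
```

```text
t 28.03 tray xy [ 26.4 -35.7] z 204.5 yawdev(want 0) 0.04 F [-4.5 -1.   2.8] w 0.1 tz [-2.5e-03  2.0e-04 -1.0e+00]
t 28.2 tray xy [ 26.4 -35.3] z 204.4 yawdev(want 0) 0.05 F [-8.1 -1.3  5.1] w 0.1 tz [-4.3e-03  2.0e-04 -1.0e+00]
t 28.37 tray xy [ 26.3 -34.9] z 204.4 yawdev(want 0) 0.06 F [-9.9 -1.9  7.9] w 0.0 tz [-6.1e-03  3.0e-04 -1.0e+00]
t 28.53 tray xy [ 26.3 -34.5] z 204.3 yawdev(want 0) 0.07 F [-13.2  -3.9   8.6] w -0.2 tz [-7.9e-03  3.0e-04 -1.0e+00]
t 28.7 tray xy [ 26.3 -34.1] z 204.2 yawdev(want 0) 0.08 F [-16.6  -3.7  11.9] w 0.1 tz [-9.8e-03  3.0e-04 -1.0e+00]
```

```bash
python3 -m creep '[{"grip":1,"slide":[0,-10,0],"roll":0},{"grip":1,"slide":[0,-30,-10],"roll":0},{"grip":1,"slide":[15,-50,-45],"roll":0},{"grip":1,"slide":[40,-60,-80],"roll":0},{"grip":1,"slide":[60,-60,-110],"roll":0},{"grip":1,"slide":[60,-60,-120],"roll":0},{"grip":1,"slide":[60,-60,-120],"roll":0},{"grip":1,"slide":[60,-60,-120],"roll":0}]' | grep -E "force|pos"
python3 -c "
from rr import *
s,_,_=where()
f=grab_frame('wrist'); save('wrist23',f['image'],1.4)
save('side23',grab_frame('side')['image'])"
```

```text
tool_pos: [0.4758, 0.0082, 0.3249]
ft_force: [-0.5, 0.4, -0.8]
t 29.37 tray xy [-33.4 -90.7] z 324.9 yawdev(want 0) 0.07 F [-0.5  0.4 -0.8] w 0.3 tz [ 2.6e-03 -7.0e-04 -1.0e+00]
```

View pics/wrist23.png

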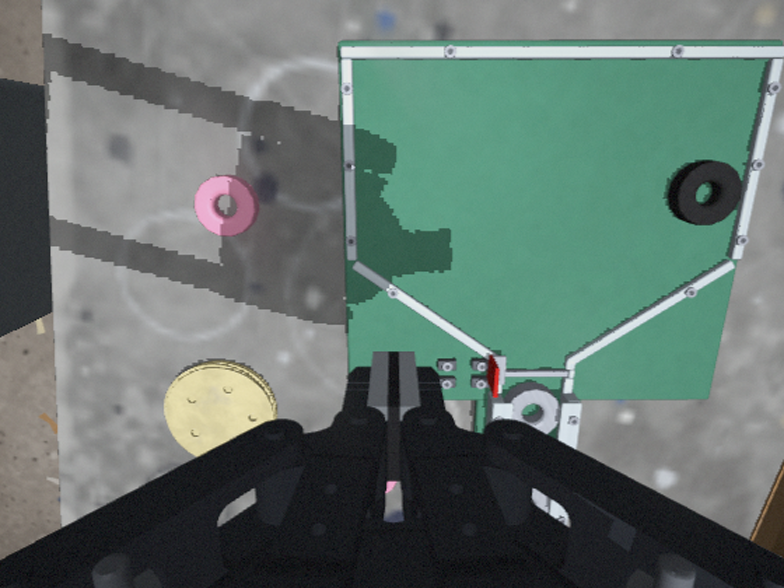

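View pics/side23.png

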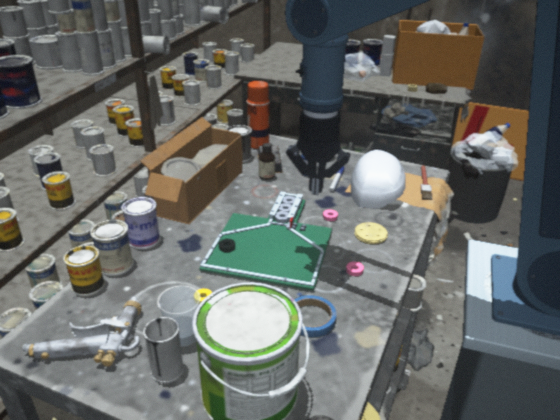

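The wrist picture shows the slide across the gate from (500,374) to (572,374), the red tab at (494,374) against the lane, a steel ring behind it at (532,410), and the black ring still in the hopper at (706,192). The side picture shows the other objects where they were.

```bash
python3 -c "
from rig import *
print(finish_job())"
```

```text
the job is handed in; nothing more can be done
None
```

I pushed the three bright steel rings through the gate one after another, then pushed the red tab across to shut it. I handed the job in at about 29.5 s. No verdict was reported.

- **Rings:** In the last close-up all three lie in line in the lane. I seated them against the end stop with shut fingers, which met about 8 N. My position for the last ring's centre disagrees slightly. The cameras put it 21 mm past the gate point, and the seating push implies about 25 mm. Both are beyond the 20 mm needed, and the shutter passed behind it freely.
- **Shutter:** After the first push the tab's outer face measured about 28 mm from the lane's middle line, against 30 mm nominal when closed. I pushed it again as a check. The force rose straight to about 17 N with no sliding, so the tab is at its stop.
- **Everything else:** The black ring is still in the hopper where it started. By eye in the last pictures, the other objects had not moved. The robot was clear of everything when I handed in.
- **Contacts to note:** I touched the tray floor once on purpose to find the fingertip height, at about 21 N. The fingers also rested lightly on the hopper's rear wall once, at about 7 N.

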